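Lock the demo trimmers into the charging dock

ROBOT

A 6-joint arm with a two-finger parallel gripper is mounted at the origin on the work surface. World frame = base frame: x ahead of the robot, y to its left, z up, the work surface at z = 0. Lengths are in mm, angles in degrees, forces in N, time in s.
With the tool pointing down it reaches from about 300 to 850 mm from the base axis. Payload 4.2 kg.
Tool frame: the origin (TCP) lies at the very end of the fingers, on their centre line; the grasp point (between the pads) lies 19 mm behind it (hold_point_z is the z of the grasp point in the tool frame, in mm); z points along the fingers, y is the direction in which the jaws open and shut (so a half turn about z gives the same grasp; the last joint's range is limited). The gripper opens to 91 mm and grips with 3 to 60 N. Pads are 32 mm wide; open, the fingers measure 118 mm over their backs; the gripper's body (76 mm by 178 mm) begins 60 mm behind the grasp point.
Start: joints at [62.567, 18.312, 89.639, -0, 72.044, -1.146], TCP at [254.656, 515.551, 213.976] pointing down, gripper open.
Joint ranges: [-177.97, 177.97], [-48.28, 115.42], [12.27, 149.76], [-77.06, 257.06], [2.81, 150.46], [-146.56, 146.56]. Speed limits (degrees/s): [147.25, 147.25, 180, 180, 180, 180].

INTERFACE

Orientations are given as [roll, pitch, yaw] about the fixed x, y, z axes, in that order (R = Rz(yaw) Ry(pitch) Rx(roll)).
In Python, from workcell import state, grab_frame, job_done, hold_point_z gives the robot as it stands. The module is installed in compiled form; this text tells all that it offers.
- The arm moves only by the shell command python3 -m creep 'ROWS' [FORCE]. ROWS is JSON, a list of rows, each a list of 7 numbers: the closure, from 0 (fully open) to 1 (shut), then the shift along the tool's x, y, z in mm, then the turn, a rotation vector about the tool's x, y, z in degrees. A call has 1 to 5 rows; each row shifts and turns the commanded pose from where the row before left it, along the tool's axes as they then stand; what a row does not reach is not made up. A row lasts 1/8 s, in which the tool goes at most 62.5 mm and 10.7 degrees, less where a joint would pass 70% of its speed; a pose out of reach is approached as far as the arm can. A call is refused whole if a number of a shift passes 62.5 or a number of a turn 10.7, either way. A call with a gripper value outside its range is refused whole. The fingers move at their own pace and stop on an object; FORCE is the grip in N (left out, the last holds). Time passes only in rows, so rows that do not move let the fingers close. It gives the time, the measured TCP pose, the force and the opening at its end, in the units of the state.
- state(): the state, without advancing time (a new reading comes with each control period).
- grab_frame(name): name is "scene" or "top"; returns a dict with "frame" (480x640x3 uint8, red, green, blue), "fx", "fy", "cx", "cy" (pixels), "view" (4x4, takes a point from world to camera coordinates). Camera axes: x right, y down, z forward; pixel columns grow to the right and rows downward; lengths in mm; the calibration is good to about 2 mm. A picture is of the moment at which its call begins. There is no depth.
- job_done(): hands the job in, once; it reports no verdict.
The state is a dict: "time_s": time; "qpos": joint angles; "qvel": joint speeds; "effort": joint torques, N m; "ee_pos": TCP position; "ee_rot": TCP orientation; "force": force on the tool from outside, world axes, zero at the start; "torque": the same for the moment, N m; "gripper_width": finger opening in mm.
Only numpy, scipy, OpenCV 4.12 (cv2) and the standard library are available. Lean on these libraries where they do the work, as an engineer would, in place of code of your own. Each camera call takes 0.05 s, during which the arm holds its last target.

TASK

The live sale is over: put every hair trimmer that lies on the desk away in the locking charging dock. Swing the dock's retaining bar all the way up and back, slide each trimmer, cutting head first, into a bay of its own under the clear hood until it is fully home against the back, then swing the bar all the way down in front of their tails and take the lock pin from its rest hole and put it upright and fully down through the eye of the bar into the lock hole. Leave the mouse, the cleaner bottle and the carton where they are.

Things in the scene. Friction and masses are not known exactly. Their poses are not given: they have to be found in the camera images.
- dock: fixed charging dock with three bays and, at its -y side, a lock unit. Origin on the desk under its middle; x points from the open front to the back, y along the row of bays, z up. Base plate 8 mm thick (x -150 to +95, y -131 to +131 mm). A fixed clear hood 4 mm thick covers the bays from x = -55 to +90 mm; its top is 56 mm above the desk
- bay0 (a point): mouth of the bay at dock y = +84 mm: middle of its width, at the hood's front edge (dock x = -55 mm), on the base plate (8 mm above the desk). The bay is a straight tunnel along dock x, 48 mm wide and 44 mm high, 130 mm long to its back stop (dock x = +75 mm), between grey walls with rounded front edges
- bay1 (a point): mouth of the middle bay (dock y = 0), the same size
- bay2 (a point): mouth of the bay at dock y = -84 mm, the same size
- bar (a joint): hinge of the retaining bar, rad: 0 = all the way down (level, in front of the bays), where it lies at the start or nearly so; grows as it is swung up and back; 1.95 = all the way up, leaning back over the hood, where it stays by its own weight. Below about 1.5 it falls shut by its weight (0.22 kg, light hinge)
- bar_hinge (a point): middle of the hinge axis, along dock y, 34 mm above the desk at dock x = -30 mm. Two arms outside the bays (y = -133 and +133 mm) carry a round steel cross bar, 12 mm thick, 98 mm from this axis; when down its centre is at dock x = -128 mm, 34 mm above the desk, 21 mm in front of the tails of trimmers that are home
- bar_grip (a point): centre of a rubber grip sleeve on the cross bar, 16 mm thick and 34 mm long (along dock y, at y = +25 to +59 mm, so between two bays); moves with the bar
- bar_eye (a point): middle of the top face of the bar's lug, a level plate 36 x 36 x 6 mm with a 16 mm eye through it; moves with the bar. With the bar down the eye is right above the lock hole, its top face 53 mm above the desk
- lock_hole (a point): mouth of the lock hole (front hole of the lock unit, dock x = -128, y = -165 mm, 45 mm above the desk); round, upright, 11 mm wide, 45 mm deep, chamfered. The lock unit is a grey block 45 mm high, dock x = -155 to -5, y = -187 to -143 mm
- rest_hole (a point): mouth of the rest hole (rear hole of the lock unit, dock x = -30, y = -165 mm), the same size; the pin stands in it at the start
- pin: loose lock pin, 60 g, 78 mm tall, upright in the rest hole. Origin at the tip of its shank, z up along it. Steel shank 8 mm thick from 0 to 40 mm, tapered over the first 5; collar 24 mm wide, 40 to 44 mm; black round grip 22 mm wide, 44 to 78 mm. The collar rests on the lock unit in the rest hole, on the bar's lug in the lock hole (tip then 13 mm above the desk)
- trimmer0: loose hair trimmer lying flat, about 0.22 kg, 180 mm long (x), 38 wide (y), 34 high (z). Origin at the middle of its underside; x points to the steel cutting head. The handle runs from x = -90 (tail) to +34 mm, the slimmer head, clear of the desk, on to +90 mm. Home in a bay, its head touches the back stop and 50 mm of tail stand out of the hood. May be absent
- trimmer0_head (a point): tip of the cutting head of trimmer0 (x = +90 mm, 17 mm above its underside)
- trimmer1: another trimmer, the same shape; may be absent
- trimmer1_head (a point): tip of the cutting head of trimmer1
- trimmer2: another trimmer, the same shape; may be absent
- trimmer2_head (a point): tip of the cutting head of trimmer2
- mouse: computer mouse, 100 x 60 x 33 mm, origin under its middle; to be left alone
- cleaner: turquoise cleaner bottle, 56 mm wide and 150 mm tall, origin under its middle; to be left alone
- carton: blue and white product carton, 90 x 150 x 55 mm, origin under its middle; to be left alone
Not all that is in view belongs to the job. Leave any purple look-alike of the trimmer2 alone.

How it is judged:
By the outcome, as a careful person would: the job done as asked, in the order asked, and still so for the second after the job is handed in, with the robot touching nothing.
Of trimmer0, trimmer1, trimmer2 only 2 to 3 are there at a start; the rules pass over those that are not, and their reading is None.
At some moment in a run one of trimmer0, trimmer1, trimmer2 may be knocked a few centimetres aside while the robot is not near it.
It also fails if it takes over 210 s, if anything falls off the work surface, if the arm or the gripper's body presses on something with over 40 N, if the wrist force passes 120 N, or if a joint passes its speed limit or range.

## Working session

There is one attempt and no reset: what is moved stays moved. The work goes in short steps, Python scripts to look and compute and a shell command to move; the robot and the scene stay as the last step left them, time stands still between calls to the robot, and variables do not carry over. Pictures are saved under pics/ and viewed, and the job is handed in when it is done.

```bash
mkdir -p pics; cat > h.py <<'E'
import numpy as np, cv2
from workcell import state, grab_frame, job_done, hold_point_z
def snap(tag):
    out={}
    for n in("scene","top"):
        f=grab_frame(n); cv2.imwrite(f"pics/{tag}_{n}.png",cv2.cvtColor(f["frame"],cv2.COLOR_RGB2BGR)); out[n]=f
        np.savez(f"pics/{tag}_{n}.npz",frame=f["frame"],K=np.array([f["fx"],f["fy"],f["cx"],f["cy"]]),view=f["view"])
    return out
def load(tag,n):
    d=np.load(f"pics/{tag}_{n}.npz"); k=d["K"]
    return dict(frame=d["frame"],fx=k[0],fy=k[1],cx=k[2],cy=k[3],view=d["view"])
def ray(f,u,v):
    V=np.array(f["view"]);R=V[:3,:3];t=V[:3,3]
    d=R.T@np.array([(u-f["cx"])/f["fx"],(v-f["cy"])/f["fy"],1]);return -R.T@t,d
def onz(f,u,v,z):
    o,d=ray(f,u,v);return o+d*(z-o[2])/d[2]
def proj(f,p):
    V=np.array(f["view"]);c=V[:3,:3]@np.array(p)+V[:3,3];return f["fx"]*c[0]/c[2]+f["cx"],f["fy"]*c[1]/c[2]+f["cy"]
def tri(f,a,g,b):
    o1,d1=ray(f,*a);o2,d2=ray(g,*b);A=np.stack([d1,-d2],1);s=np.linalg.lstsq(A,o2-o1,rcond=None)[0]
    return (o1+d1*s[0]+o2+d2*s[1])/2
E
python3 - <<'E'
from h import *
s=state();print(s);print(hold_point_z)
o=snap("a")
for n in o:
    f=o[n];print(n,f["fx"],np.round(-np.array(f["view"])[:3,:3].T@np.array(f["view"])[:3,3]),np.round(f["view"],3))
E
```

```text
{'time_s': 0.0, 'qpos': array([ 6.25666478e+01,  1.83540316e+01,  8.97056678e+01, -5.89971575e-04,
        7.20424117e+01, -1.14591793e+00]), 'qvel': array([-0.0316906 ,  0.03597729, -0.02961433, -0.09000907, -0.03918647,
        0.0519356 ]), 'effort': array([ 4.13164389e-04, -4.12464416e+01, -2.31971079e+01,  7.27136945e-02,
        4.57489199e-02, -1.47682804e-04]), 'ee_pos': array([254.4299334 , 515.10054484, 213.10130387]), 'ee_rot': array([-1.79897898e+02, -1.48129706e-03,  1.53712747e+02]), 'force': array([-0.00066325, -0.23820032, -0.32613897]), 'torque': array([0.00399161, 0.02092312, 0.03793507]), 'gripper_width': 91.58971862307486}
-18.8
scene 483.1096470889956 [1115. -561.  585.] [[ 7.100000e-01  7.040000e-01 -1.900000e-02 -3.850240e+02]
 [ 3.600000e-01 -3.850000e-01 -8.500000e-01 -1.210270e+02]
 [-6.060000e-01  5.960000e-01 -5.270000e-01  1.318185e+03]
 [ 0.000000e+00  0.000000e+00  0.000000e+00  1.000000e+00]]
top 465.8642898364007 [ 404.   -2. 1260.] [[ 1.800000e-02 -1.000000e+00 -2.000000e-02  1.554400e+01]
 [-9.950000e-01 -1.600000e-02 -9.500000e-02  5.214060e+02]
 [ 9.400000e-02  2.100000e-02 -9.950000e-01  1.215946e+03]
 [ 0.000000e+00  0.000000e+00  0.000000e+00  1.000000e+00]]
```

View pics/a_top.png

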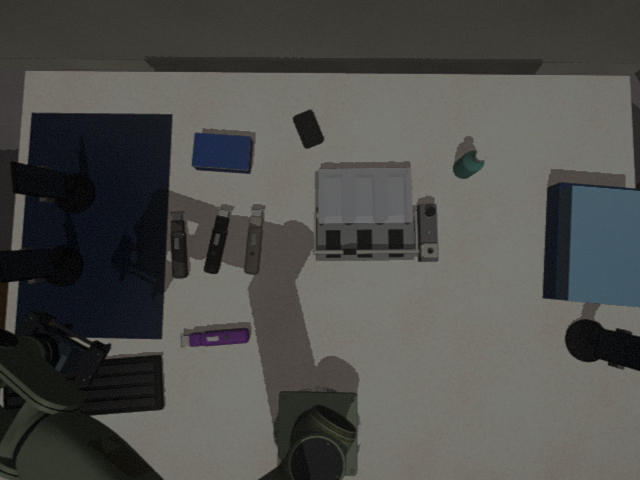

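View pics/a_scene.png

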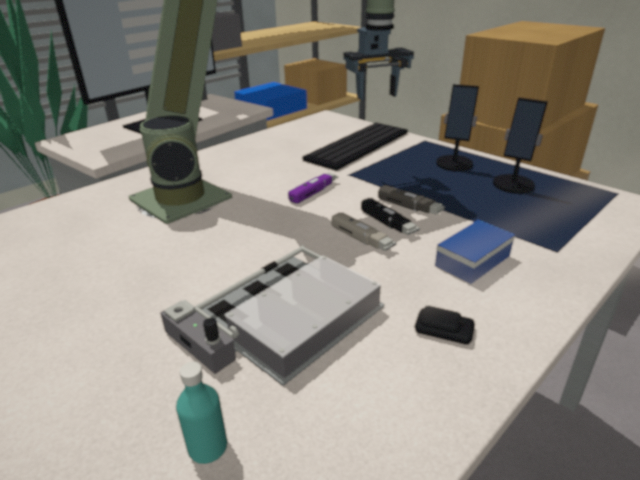

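```bash
python3 - <<'E'
from h import *
f=load("a","top");im=cv2.cvtColor(f["frame"],cv2.COLOR_RGB2BGR)
c=cv2.convertScaleAbs(im[150:275,150:280],alpha=2,beta=10);cv2.imwrite("pics/c1.png",cv2.resize(c,None,fx=4.5,fy=4.5,interpolation=cv2.INTER_CUBIC))
c=cv2.convertScaleAbs(im[155:270,305:450],alpha=1.3,beta=0);cv2.imwrite("pics/c2.png",cv2.resize(c,None,fx=5,fy=5,interpolation=cv2.INTER_CUBIC))
E
```

```text
(no output)
```

View pics/c1.png

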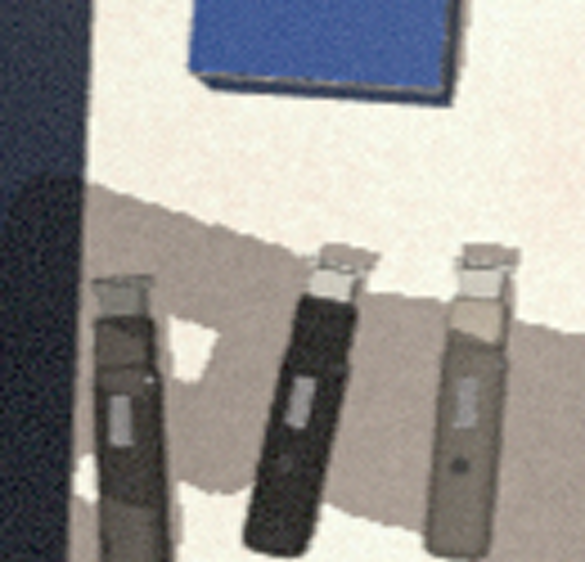

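View pics/c2.png

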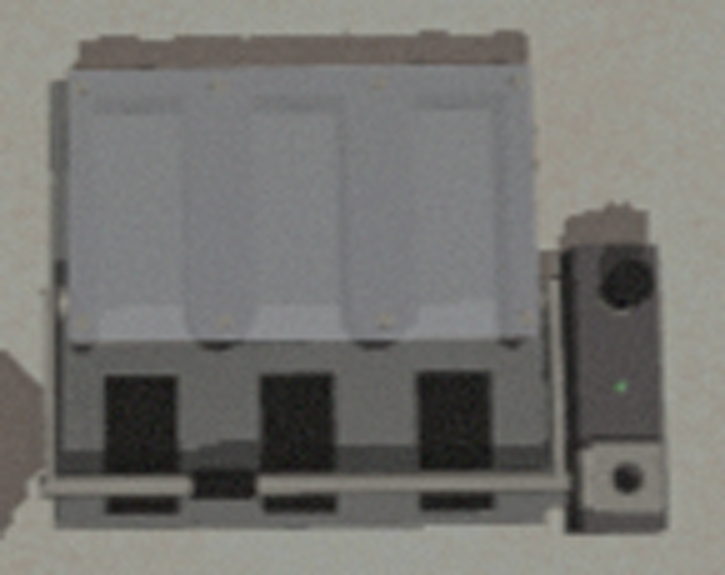

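```bash
python3 - <<'E'
from h import *
f=load("a","top")
P=lambda x,y,z:onz(f,305+(x+.5)/5-.5,155+(y+.5)/5-.5,z).round(1)
for n,a in dict(hBL=(68,68,56),hBR=(528,66,56),hFL=(64,342,56),hFR=(536,340,56),baseFL=(55,527,8),baseFR=(548,524,8),barL=(42,486,34),barR=(568,484,34),sleeve=(224,484,34),eye=(627,479,53),pin=(627,283,83),lockFR=(666,532,45),lockFL=(567,532,45),lockBL=(564,246,45),lockBR=(657,244,45)).items(): print(n,P(*a))
T=lambda x,y,z:onz(f,150+(x+.5)/4.5-.5,150+(y+.5)/4.5-.5,z).round(1)
print("black head",T(343,258,25),"tail",T(276,552,20)); print("grey",T(487,255,25),T(457,555,20)); print("brown head",T(123,287,25))
E
python3 - <<'E'
import cv2,numpy as np
im=cv2.imread("pics/a_scene.png")
c=cv2.convertScaleAbs(im[170:260,310:450],alpha=1.4);cv2.imwrite("pics/c3.png",cv2.resize(c,None,fx=5,fy=5,interpolation=2))
im=cv2.imread("pics/a_top.png")
c=cv2.convertScaleAbs(im[195:290,150:280],alpha=2.2);cv2.imwrite("pics/c4.png",cv2.resize(c,None,fx=6,fy=6,interpolation=2))
E
```

```text
hBL [685.8   8.1  56. ]
hBR [ 690.1 -232.8   56. ]
hFL [540.8   7.8  56. ]
hFR [ 545.7 -236.6   56. ]
baseFL [446.3  11.4   8. ]
baseFR [ 452.4 -252.1    8. ]
barL [466.8  18.3  34. ]
barR [ 472.5 -257.4   34. ]
sleeve [469.5 -77.4  34. ]
eye [ 474.6 -283.8   53. ]
pin [ 572.3 -277.4   83. ]
lockFR [ 447.9 -305.6   45. ]
lockFL [ 447.  -254.5   45. ]
lockBL [ 596.8 -253.5   45. ]
lockBR [ 598.6 -302.    45. ]
black head [583.9 254.7  25. ] tail [408.4 289.4  20. ]
grey [587.  168.6  25. ] [408.5 181.9  20. ]
brown head [564.4 386.1  25. ]
```

View pics/c4.png

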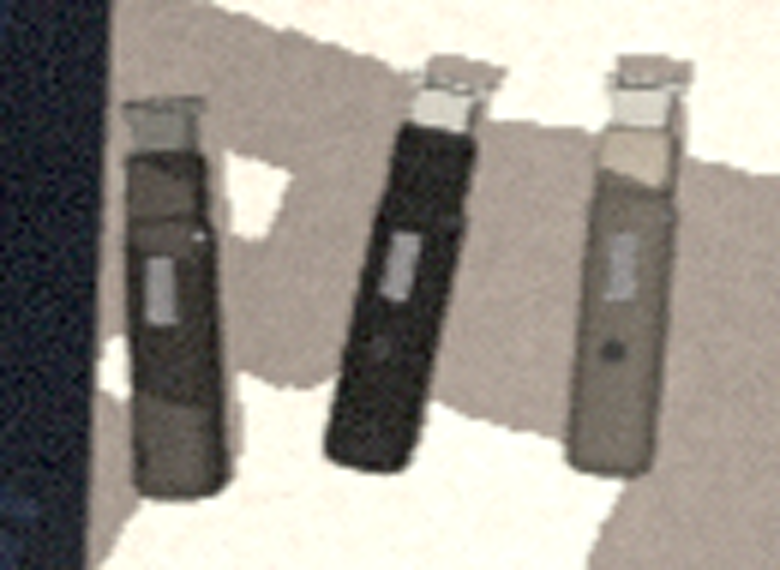

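View pics/c3.png

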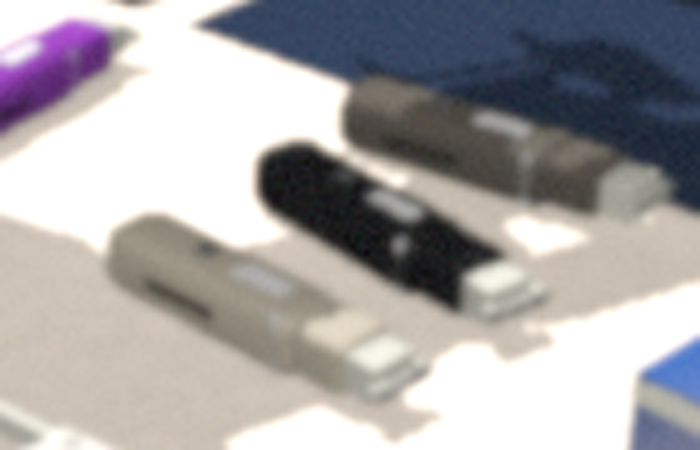

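```bash
cat >> h.py <<'E'
from scipy.spatial.transform import Rotation as Ro
def plan(p,rpy,n,c=0):
    s=state();p0=np.array(s["ee_pos"]);R0=Ro.from_euler("xyz",s["ee_rot"],degrees=True);R1=Ro.from_euler("xyz",rpy,degrees=True)
    w=(R0.inv()*R1).as_rotvec(degrees=True);d=(np.array(p)-p0)/n
    out=[];R=R0
    for i in range(n):
        out.append([c]+list(np.round(R.inv().apply(d),1))+list(np.round(w/n,2)));R=R*Ro.from_rotvec(w/n,degrees=True)
    print("at",p0.round(1),np.round(s["ee_rot"],1),"dist",np.linalg.norm(d*n).round(1));print(str([[float(x) for x in r] for r in out]).replace(" ",""))
def dk(x,y,yaw=1.1,o=(598.7,-114.5)):
    a=np.radians(yaw);return o[0]+x*np.cos(a)-y*np.sin(a),o[1]+x*np.sin(a)+y*np.cos(a)
E
python3 -c "
from h import *
plan([469.7,-76.5,160],[180,0,91.1],15)"
```

```text
at [254.4 515.2 213.2] [-179.9   -0.   153.7] dist 631.8
[[0.0,-30.3,-29.0,3.6,-0.01,0.0,4.17],[0.0,-32.4,-26.7,3.6,-0.01,0.0,4.17],[0.0,-34.2,-24.3,3.6,-0.01,0.0,4.17],[0.0,-35.9,-21.7,3.6,-0.01,0.0,4.17],[0.0,-37.4,-19.1,3.6,-0.01,0.0,4.17],[0.0,-38.7,-16.3,3.6,-0.01,0.0,4.17],[0.0,-39.8,-13.4,3.6,-0.01,0.0,4.17],[0.0,-40.6,-10.5,3.6,-0.01,0.0,4.17],[0.0,-41.3,-7.5,3.6,-0.01,0.0,4.17],[0.0,-41.7,-4.5,3.6,-0.01,0.0,4.17],[0.0,-41.9,-1.4,3.6,-0.01,0.0,4.17],[0.0,-41.9,1.6,3.6,-0.01,0.0,4.17],[0.0,-41.7,4.7,3.6,-0.01,0.0,4.17],[0.0,-41.3,7.7,3.6,-0.01,0.0,4.17],[0.0,-40.6,10.7,3.6,-0.01,0.0,4.17]]
```

```bash
python3 -m creep '[[0,-30,-29,3.6,0,0,4.2],[0,-32,-27,3.6,0,0,4.2],[0,-34,-24,3.6,0,0,4.2],[0,-36,-22,3.6,0,0,4.2],[0,-37,-19,3.6,0,0,4.2]]' && python3 -m creep '[[0,-39,-16,3.6,0,0,4.2],[0,-40,-13,3.6,0,0,4.2],[0,-40,-10,3.6,0,0,4.2],[0,-41,-7,3.6,0,0,4.2],[0,-42,-4,3.6,0,0,4.2]]' && python3 -m creep '[[0,-42,-1,3.6,0,0,4.2],[0,-42,1.6,3.6,0,0,4.2],[0,-42,5,3.6,0,0,4.2],[0,-41,8,3.6,0,0,4.2],[0,-40,11,3.6,0,0,4.2]]'
python3 -m creep '[[0.5,0,0,0,0,0,0],[0.5,0,0,0,0,0,0],[0.5,0,0,0,0,0,0]]'; python3 -c "
from h import *
plan([469.7,-76.5,60],[180,0,91.1],3)
snap('b')"
```

```text
time_s: 0.72
ee_pos: [325.3, 317.3, 195.6]
ee_rot: [-180.0, 0.0, 132.6]
force: [-0.5, 1.1, -0.5]
gripper_width: 91.3
time_s: 1.35
ee_pos: [398.2, 121.4, 177.7]
ee_rot: [-180.0, -0.0, 111.6]
force: [1.7, 0.6, 0.4]
gripper_width: 91.1
time_s: 1.98
ee_pos: [470.3, -75.4, 159.6]
ee_rot: [-180.0, -0.0, 90.6]
force: [0.1, 0.1, 0.1]
gripper_width: 91.1
time_s: 2.35
ee_pos: [469.8, -73.1, 159.9]
ee_rot: [-180.0, -0.0, 90.8]
force: [-0.6, 0.0, 0.9]
gripper_width: 64.1
at [469.8 -73.1 159.9] [-180.    -0.    90.8] dist 100.0
[[0.0,-1.1,-0.0,33.3,-0.01,-0.01,-0.1],[0.0,-1.1,-0.0,33.3,-0.01,-0.01,-0.1],[0.0,-1.1,-0.0,33.3,-0.01,-0.01,-0.1]]
```

```bash
python3 -m creep '[[0.5,-1,0,33,0,0,0],[0.5,-1,0,33,0,0,0],[0.5,-1,0,33,0,0,0],[0.5,0,0,0,0,0,0]]'; python3 -c "
from h import *
snap('c')"
```

```text
time_s: 2.95
ee_pos: [468.3, -76.2, 59.4]
ee_rot: [-179.7, -0.1, 90.8]
force: [0.0, 0.3, 0.4]
gripper_width: 45.7
```

View pics/c_scene.png

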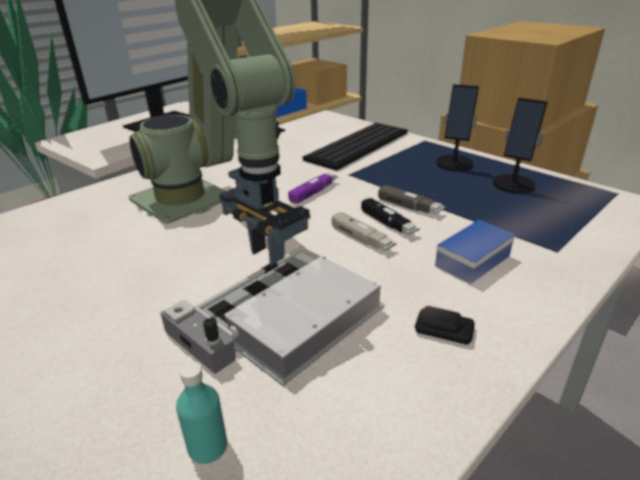

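```bash
python3 -m creep '[[0.5,0,1,14,0,0,0],[0.5,0,0,14,0,0,0],[0.5,0,0,14,0,0,0],[0.5,0,0,0,0,0,0]]'; python3 -m creep '[[1,0,0,0,0,0,0],[1,0,0,0,0,0,0],[1,0,0,0,0,0,0],[1,0,0,0,0,0,0],[1,0,0,0,0,0,0]]' 12; python3 -c "
from h import *
s=state();print(s['force'],s['ee_pos'])"
```

```text
time_s: 3.55
ee_pos: [470.2, -76.9, 17.6]
ee_rot: [-179.8, -0.0, 90.7]
force: [-0.5, -0.0, 0.4]
gripper_width: 45.7
time_s: 4.18
ee_pos: [470.8, -77.1, 19.2]
ee_rot: [-180.0, 0.0, 90.8]
force: [-2.2, -0.5, 5.0]
gripper_width: 15.5
[-2.1792303  -0.51612642  5.00219887] [470.75838073 -77.09783195  19.1738731 ]
```

```bash
python3 -c "
import numpy as np
t=np.radians(np.arange(16)*7.4);print(np.round(np.stack([98*np.diff(-np.cos(t)),-98*np.diff(np.sin(t))],1),1).tolist())"
```

```text
[[0.8, -12.6], [2.4, -12.4], [4.0, -12.0], [5.5, -11.4], [6.9, -10.6], [8.2, -9.6], [9.4, -8.4], [10.4, -7.2], [11.3, -5.8], [11.9, -4.3], [12.4, -2.7], [12.6, -1.1], [12.6, 0.6], [12.5, 2.2], [12.1, 3.8]]
```

```bash
python3 -m creep '[[1,0,0.8,-12.6,0,0,0],[1,0,2.4,-12.4,0,0,0],[1,0,4,-12,0,0,0],[1,0,5.5,-11.4,0,0,0],[1,0,0,0,0,0,0]]'; python3 -m creep '[[1,0,6.9,-10.6,0,0,0],[1,0,8.2,-9.6,0,0,0],[1,0,9.4,-8.4,0,0,0],[1,0,10.4,-7.2,0,0,0],[1,0,0,0,0,0,0]]'; python3 -c "
from h import *
snap('d')"
```

```text
time_s: 4.8
ee_pos: [482.0, -76.8, 68.4]
ee_rot: [-179.8, -0.0, 90.7]
force: [-7.8, -1.7, 2.2]
gripper_width: 15.3
time_s: 5.42
ee_pos: [517.9, -76.1, 106.1]
ee_rot: [-179.9, -0.0, 90.7]
force: [-10.1, 1.0, 13.6]
gripper_width: 15.7
```

View pics/d_scene.png

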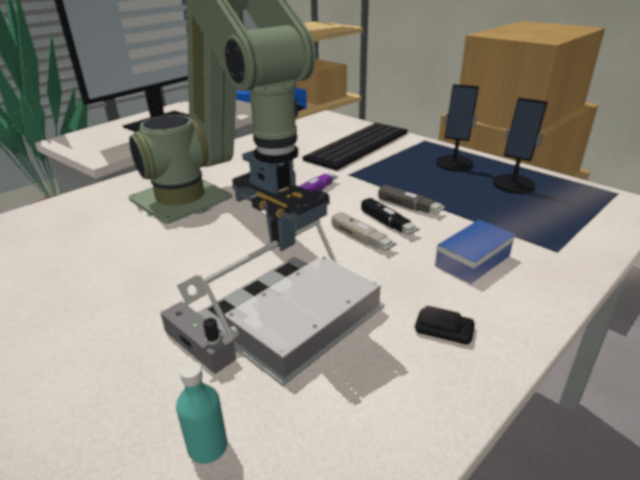

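```bash
python3 -m creep '[[1,0,10.3,-8,0,0,0],[1,0,11.9,-5.5,0,0,0],[1,0,12.4,-3,0,0,0],[1,0,12.6,-1.1,0,0,0],[1,0,0,0,0,0,0]]'; python3 -m creep '[[1,0,12.6,0.6,0,0,0],[1,0,12.5,2.2,0,0,0],[1,0,8,2.5,0,0,0],[1,0,0,0,0,0,0]]'; python3 -c "
from h import *
snap('e')"
```

```text
time_s: 6.15
ee_pos: [568.6, -75.7, 121.1]
ee_rot: [179.8, -0.0, 90.7]
force: [0.7, 2.8, 3.2]
gripper_width: 15.8
time_s: 6.65
ee_pos: [600.1, -75.5, 114.8]
ee_rot: [180.0, 0.0, 90.7]
force: [0.6, 1.1, 0.7]
gripper_width: 16.1
```

View pics/e_scene.png

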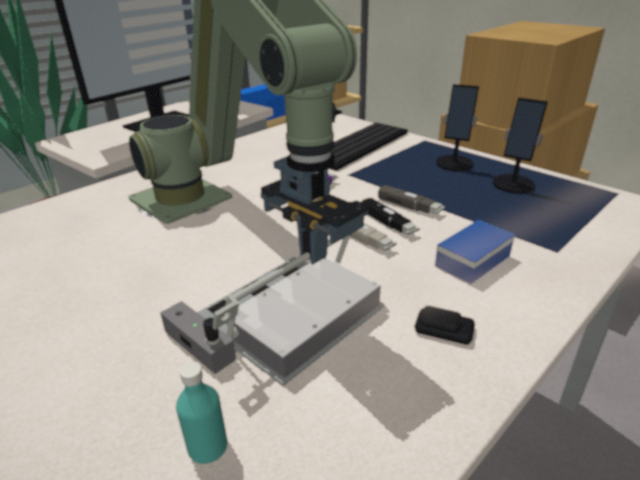

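```bash
python3 -m creep '[[1,0,3,1.2,0,0,0],[1,0,2.5,1,0,0,0],[1,0,0,0,0,0,0]]'; python3 -m creep '[[0.72,0,0,0,0,0,0],[0.72,0,0,0,0,0,0],[0.72,0,0,0,0,0,0],[0.72,0,0,0,0,0,0]]'; python3 -m creep '[[0.7,0,0,-25,0,0,0],[0.7,0,0,-40,0,0,0],[0.7,0,-10,-40,0,0,0],[0.7,0,-30,0,0,0,0],[0,0,-40,0,0,0,0]]';  python3 -m creep '[[0,0,-40,0,0,0,0],[0,0,0,0,0,0,0]]';  python3 -c "
from h import *
snap('f')"
```

```text
time_s: 7.12
ee_pos: [604.7, -75.5, 113.2]
ee_rot: [-180.0, 0.0, 90.7]
force: [-0.2, 0.9, -0.6]
gripper_width: 16.0
time_s: 7.62
ee_pos: [604.7, -75.5, 113.3]
ee_rot: [180.0, 0.0, 90.7]
force: [-0.8, 0.3, 0.6]
gripper_width: 25.6
time_s: 8.25
ee_pos: [524.5, -76.5, 218.7]
ee_rot: [179.9, 0.0, 90.7]
force: [-0.7, -0.5, -0.5]
gripper_width: 34.7
time_s: 8.5
ee_pos: [482.2, -76.8, 218.7]
ee_rot: [-180.0, -0.0, 90.7]
force: [0.8, 0.6, 1.0]
gripper_width: 54.5
```

View pics/f_scene.png

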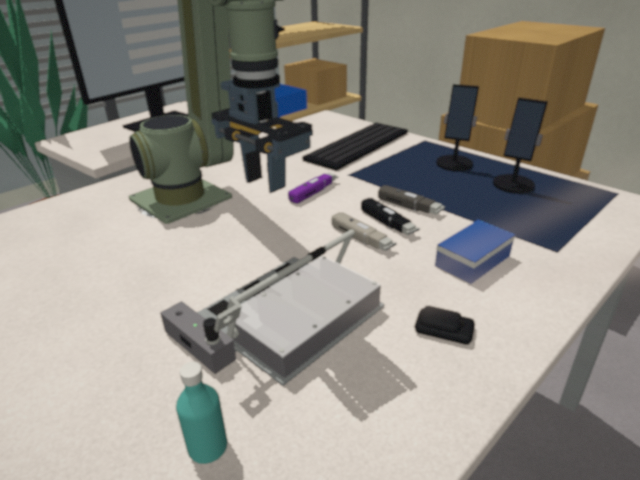

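View pics/f_top.png

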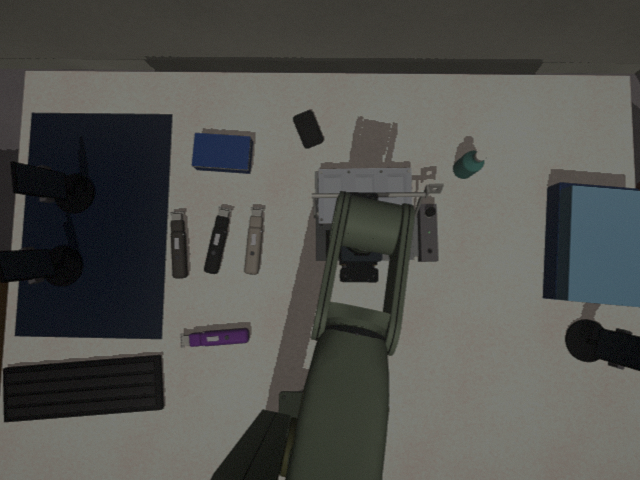

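```bash
python3 - <<'E'
import cv2
im=cv2.imread("pics/f_top.png")
c=cv2.convertScaleAbs(im[195:290,150:280],alpha=2.0);cv2.imwrite("pics/c5.png",cv2.resize(c,None,fx=6,fy=6,interpolation=2))
E
```

```text
(no output)
```

View pics/c5.png

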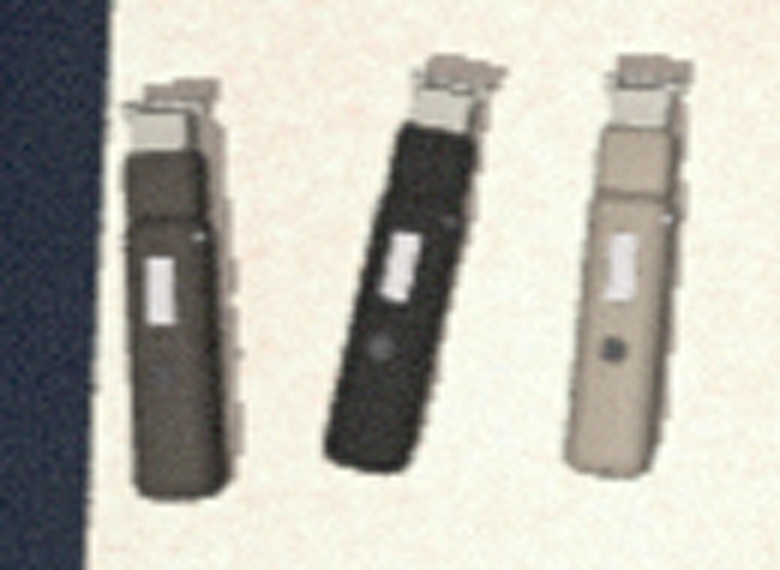

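```bash
python3 - <<'E'
from h import *
f=load("f","top")
P=lambda x,y,z:onz(f,150+(x+.5)/6-.5,195+(y+.5)/6-.5,z)
for n,l,d,t,h in [("brown",(160,291),(165,379),(180,495),(158,104)),("black",(401,267),(381,347),(366,469),(449,74)),("grey",(621,267),(613,350),(606,475),(641,76))]:
    L=P(*l,34);D=P(*d,34);T=P(*t,22);H=P(*h,25)
    print(n,L.round(1),D.round(1),T.round(1),H.round(1))
    for a,b in((L,D),(H,T)): print(np.degrees(np.arctan2(*(a-b)[[1,0]])).round(1),np.linalg.norm(a-b).round(1))
E
```

```text
brown [483.8 381.5  34. ] [445.  377.5  34. ] [394.2 372.2  22. ] [568.3 389.   25. ]
5.9 39.0
5.5 175.0
black [496.2 274.9  34. ] [460.7 282.4  34. ] [407.1 289.8  22. ] [583.9 258.6  25. ]
-12.0 36.3
-10.0 179.5
grey [497.8 177.5  34. ] [461.2 179.9  34. ] [406.4 183.1  22. ] [584.3 172.4  25. ]
-3.8 36.7
-3.5 178.2
```

```bash
python3 -c "
from h import *
plan([431,181.7,80],[180,0,176.4],10)"
```

```text
at [485.2 -77.  218.7] [179.9   0.   90.7] dist 298.5
[[0.0,25.9,-5.1,13.9,0.01,0.01,-8.57],[0.0,26.4,-1.2,13.9,0.01,0.01,-8.57],[0.0,26.3,2.7,13.9,0.01,0.01,-8.57],[0.0,25.6,6.6,13.9,0.01,0.01,-8.57],[0.0,24.3,10.4,13.9,0.01,0.01,-8.57],[0.0,22.5,13.9,13.9,0.01,0.01,-8.57],[0.0,20.2,17.1,13.9,0.01,0.01,-8.57],[0.0,17.4,19.9,13.9,0.01,0.01,-8.57],[0.0,14.2,22.3,13.9,0.01,0.01,-8.57],[0.0,10.8,24.1,13.9,0.01,0.01,-8.57]]
```

```bash
python3 -m creep '[[0,26,-5,14,0,0,-8.6],[0,26,-1,14,0,0,-8.6],[0,26,3,14,0,0,-8.6],[0,26,7,14,0,0,-8.6],[0,24,10,14,0,0,-8.6]]' && python3 -m creep '[[0,22,14,14,0,0,-8.6],[0,20,17,14,0,0,-8.6],[0,17,20,14,0,0,-8.6],[0,14,22,14,0,0,-8.6],[0,11,24,14,0,0,-8.6]]' && python3 -m creep '[[0.25,0,0,0,0,0,0],[0.25,0,0,0,0,0,0]]'; python3 -c "
from h import *
plan([431,181.7,6],[180,0,176.4],4)
f=snap('g')"
```

```text
time_s: 9.22
ee_pos: [459.4, 53.1, 147.7]
ee_rot: [180.0, 0.0, 134.0]
force: [0.4, 0.5, -0.6]
gripper_width: 91.4
time_s: 9.85
ee_pos: [432.4, 181.9, 77.6]
ee_rot: [180.0, 0.1, 177.0]
force: [1.1, -1.0, 0.2]
gripper_width: 91.0
time_s: 10.1
ee_pos: [432.1, 180.3, 78.4]
ee_rot: [180.0, 0.0, 176.6]
force: [-0.4, -0.4, -0.8]
gripper_width: 74.3
at [432.1 180.3  78.4] [180.    0.  176.6] dist 72.4
[[0.0,0.3,0.3,18.1,0.0,0.01,0.06],[0.0,0.3,0.3,18.1,0.0,0.01,0.06],[0.0,0.3,0.3,18.1,0.0,0.01,0.06],[0.0,0.3,0.3,18.1,0.0,0.01,0.06]]
```

View pics/g_scene.png

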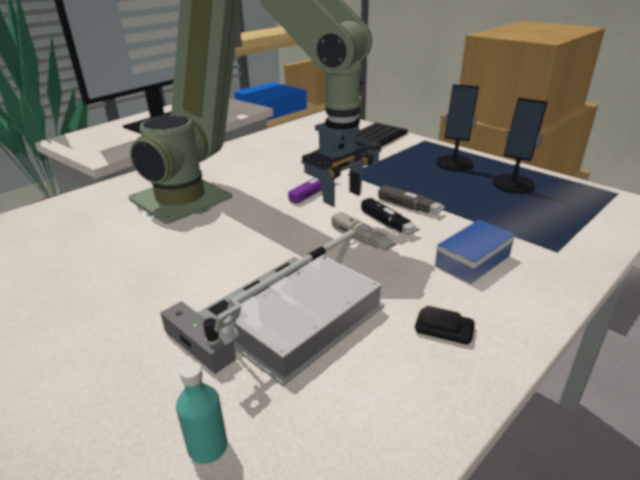

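```bash
python3 -m creep '[[0.25,0.3,0.3,18,0,0,0],[0.25,0.3,0.3,18,0,0,0],[0.25,0.3,0.3,18,0,0,0],[0.25,0.3,0.3,18,0,0,0],[0.25,0,0,0,0,0,0]]' 40 && python3 -m creep '[[1,0,0,0,0,0,0],[1,0,0,0,0,0,0],[1,0,0,0,0,0,0],[1,0,0,0,0,0,0],[1,0,0,0,0,0,0]]' 40 && python3 -m creep '[[1,0,0,-15,0,0,0],[1,0,0,-15,0,0,0],[1,0,0,0,0,0,0]]'; python3 -c "
from h import *
f=snap('h')"
```

```text
time_s: 10.82
ee_pos: [429.7, 180.7, 5.8]
ee_rot: [-180.0, -0.1, 176.6]
force: [0.5, -0.9, -0.0]
gripper_width: 68.4
time_s: 11.45
ee_pos: [430.3, 181.6, 6.7]
ee_rot: [180.0, 0.0, 176.7]
force: [-0.8, -0.8, 5.2]
gripper_width: 37.8
time_s: 11.82
ee_pos: [430.3, 181.7, 36.6]
ee_rot: [180.0, 0.1, 176.7]
force: [1.0, -0.3, -2.2]
gripper_width: 37.8
```

View pics/h_scene.png

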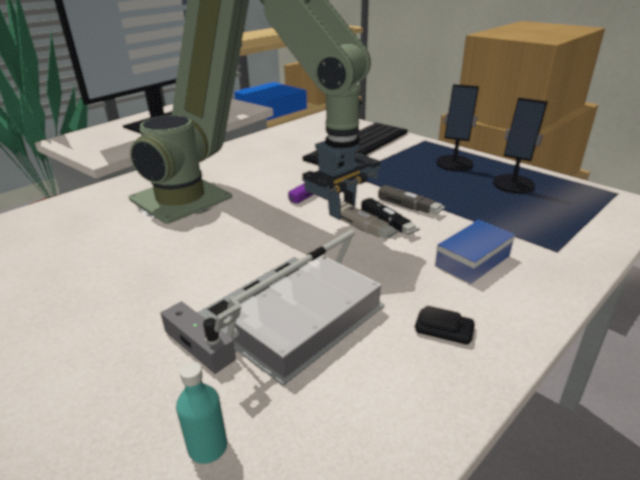

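```bash
python3 -c "
from h import *
print(dk(-236,-84))
plan([*dk(-236,-84),60],[180,0,-178.9],10,1)"
```

```text
(np.float64(364.3560771008659), np.float64(-203.0151162245449))
at [429.4 181.3  35.7] [-1.800e+02 -1.000e-01  1.767e+02] dist 390.6
[[1.0,4.3,-38.7,-2.4,-0.0,-0.01,-0.44],[1.0,4.6,-38.7,-2.4,-0.0,-0.01,-0.44],[1.0,4.9,-38.7,-2.4,-0.0,-0.01,-0.44],[1.0,5.2,-38.6,-2.4,-0.0,-0.01,-0.44],[1.0,5.5,-38.6,-2.4,-0.0,-0.01,-0.44],[1.0,5.8,-38.5,-2.4,-0.0,-0.01,-0.44],[1.0,6.1,-38.5,-2.4,-0.0,-0.01,-0.44],[1.0,6.4,-38.5,-2.4,-0.0,-0.01,-0.44],[1.0,6.7,-38.4,-2.4,-0.0,-0.01,-0.44],[1.0,7.0,-38.4,-2.4,-0.0,-0.01,-0.44]]
```

```bash
python3 -m creep '[[1,4,-25,-12,0,0,-0.4],[1,5,-38,-12,0,0,-0.4],[1,5,-38,0,0,0,-0.4],[1,5,-38,0,0,0,-0.4],[1,5,-38,0,0,0,-0.4]]' && python3 -m creep '[[1,6,-38,0,0,0,-0.4],[1,6,-38,0,0,0,-0.4],[1,6,-38,0,0,0,-0.5],[1,7,-38,0,0,0,-0.5],[1,7,-38,0,0,0,-0.5]]'&& python3 -m creep '[[1,7,-14,0,0,0,0],[1,0,0,0,0,0,0]]'; python3 -c "
from h import *
f=snap('i')
plan([*dk(-236,-84),16],[180,0,-178.9],4,1)"
```

```text
time_s: 12.55
ee_pos: [397.5, 4.6, 59.5]
ee_rot: [180.0, -0.1, 178.7]
force: [0.9, -0.6, -1.7]
gripper_width: 38.0
time_s: 13.18
ee_pos: [364.2, -185.0, 59.4]
ee_rot: [179.9, -0.1, -179.0]
force: [-0.3, -0.4, -1.1]
gripper_width: 38.1
time_s: 13.42
ee_pos: [357.4, -198.6, 59.4]
ee_rot: [179.9, -0.1, -179.1]
force: [0.8, 0.3, -2.1]
gripper_width: 37.5
at [ 357.9 -197.6   59.7] [ 1.799e+02 -1.000e-01 -1.790e+02] dist 44.5
[[1.0,-1.6,-1.4,10.9,0.02,-0.02,-0.03],[1.0,-1.6,-1.4,10.9,0.02,-0.02,-0.03],[1.0,-1.6,-1.4,10.9,0.02,-0.02,-0.03],[1.0,-1.6,-1.4,10.9,0.02,-0.02,-0.03]]
```

View pics/i_scene.png

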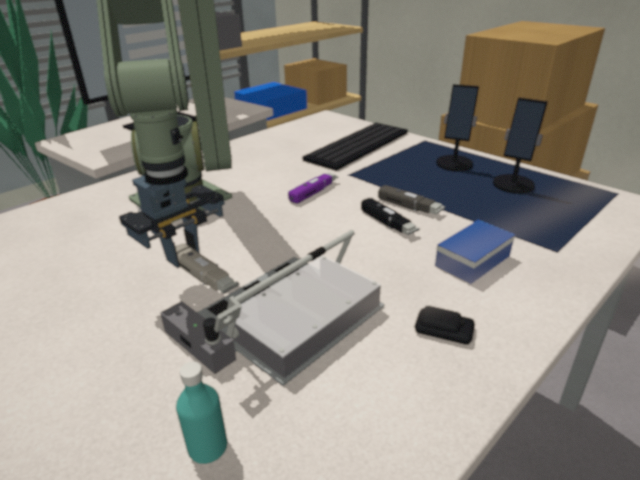

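View pics/i_top.png

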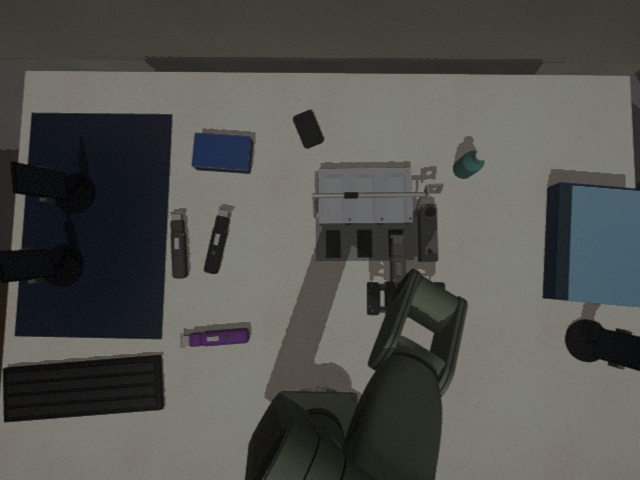

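```bash
python3 - <<'E'
import cv2,numpy as np
a=cv2.imread("pics/i_scene.png")[190:330,140:300];b=cv2.imread("pics/i_top.png")[215:325,350:450]
a=cv2.resize(a,None,fx=3,fy=3,interpolation=2);b=cv2.resize(cv2.convertScaleAbs(b,alpha=1.6),None,fx=3,fy=3.0,interpolation=2)
h=max(a.shape[0],b.shape[0]);p=lambda x:np.pad(x,((0,h-x.shape[0]),(0,0),(0,0)))
cv2.imwrite("pics/c6.png",np.hstack([p(a),p(b)]))
E
```

```text
(no output)
```

View pics/c6.png

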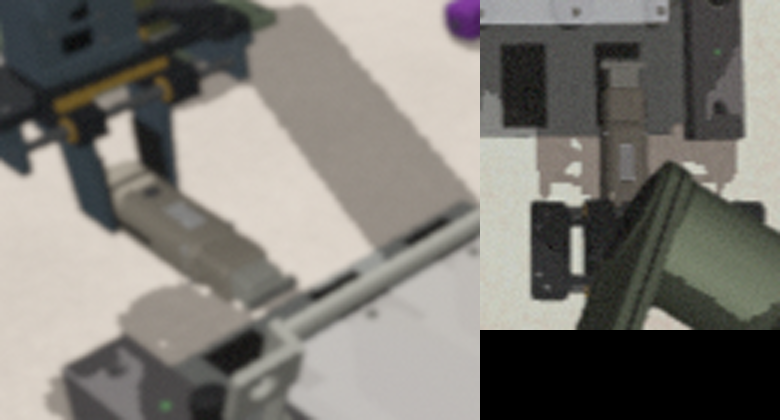

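```bash
python3 - <<'E'
from h import *
f=load("i","top")
print("head",onz(f,397.3,235.7,76),"label",onz(f,350+147/3,215+161/3,88),"pad front? ",onz(f,350+(617-480)/3,215+50/3,8))
print(dk(-80,-84))
# all three pads from a crop c2
g=load("a","top")
for x in (142,299,455): print(onz(g,305+(x+.5)/5-.5,155+440.5/5-.5,8))
E
```

```text
head [ 509.23049564 -195.93312818   76.        ] label [ 425.53445045 -198.23936482   88.        ] pad front?  [ 526.08866671 -202.68659708    8.        ]
(np.float64(520.3273281918425), np.float64(-200.0203152101933))
[493.83300637 -34.64590499   8.        ]
[ 495.22442552 -118.96807159    8.        ]
[ 496.60332673 -202.53163164    8.        ]
```

```bash
python3 -m creep '[[1,-2,-2,11,0,0,0],[1,-2,-2,11,0,0,0],[1,-2,-2,11,0,0,0],[1,0,0,10,0,0,0],[1,0,0,0,0,0,0]]'; python3 -c "
from h import *
plan([*dk(-180,-85),16],[180,0,-178.9],4,1)"
```

```text
time_s: 14.15
ee_pos: [363.8, -203.6, 16.2]
ee_rot: [179.9, -0.1, -179.0]
force: [0.7, -0.3, -3.1]
gripper_width: 37.9
at [ 363.8 -203.6   16.2] [ 1.799e+02 -1.000e-01 -1.790e+02] dist 56.6
[[1.0,-14.1,-0.1,0.0,0.02,-0.03,-0.02],[1.0,-14.1,-0.1,0.0,0.02,-0.03,-0.02],[1.0,-14.1,-0.1,0.0,0.02,-0.03,-0.02],[1.0,-14.1,-0.1,0.1,0.02,-0.03,-0.02]]
```

```bash
python3 -m creep '[[1,-12,0,0,0,0,0],[1,-12,0,0,0,0,0],[1,-12,0,0,0,0,0],[1,0,0,0,0,0,0]]';python3 -m creep '[[1,-12,0,0,0,0,0],[1,-12,0,0,0,0,0],[1,-12,0,0,0,0,0],[1,0,0,0,0,0,0]]'; python3 -m creep '[[1,-12,0,0,0,0,0],[1,-12,0,0,0,0,0],[1,-12,0,0,0,0,0],[1,0,0,0,0,0,0]]'; python3 -c "
from h import *
snap('j')
import cv2
cv2.imwrite('pics/c7.png',cv2.resize(cv2.imread('pics/j_scene.png')[200:380,140:400],None,fx=3,fy=3,interpolation=2))"
```

```text
time_s: 14.65
ee_pos: [402.1, -203.7, 17.5]
ee_rot: [-180.0, 0.1, -178.9]
force: [-0.7, -0.4, -1.5]
gripper_width: 37.9
time_s: 15.15
ee_pos: [437.8, -203.0, 17.3]
ee_rot: [-180.0, 0.1, -179.0]
force: [-1.2, -0.4, -1.1]
gripper_width: 38.2
time_s: 15.65
ee_pos: [473.8, -202.3, 17.2]
ee_rot: [-180.0, 0.1, -178.9]
force: [0.9, -0.7, -2.1]
gripper_width: 37.4
```

View pics/c7.png

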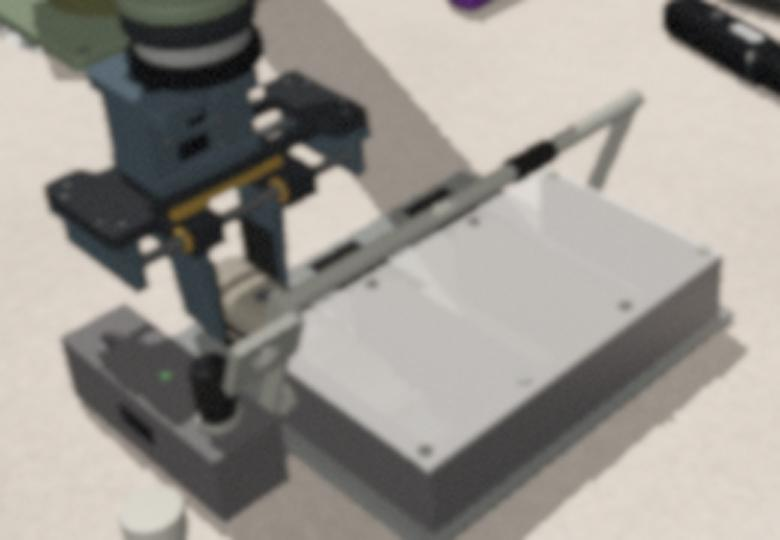

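```bash
python3 -m creep '[[1,-9,0,0,0,0,0],[1,-9,0,0,0,0,0],[1,-9,0,0,0,0,0],[1,0,0,0,0,0,0]]';python3 -m creep '[[1,-4,0,0,0,0,0],[1,-4,0,0,0,0,0],[1,-3,0,0,0,0,0],[1,0,0,0,0,0,0]]'
```

```text
time_s: 16.25
ee_pos: [500.5, -201.8, 17.3]
ee_rot: [-180.0, 0.0, -179.0]
force: [0.2, 0.4, -2.0]
gripper_width: 37.7
time_s: 16.75
ee_pos: [510.7, -201.6, 17.2]
ee_rot: [180.0, 0.0, -179.0]
force: [-0.9, 0.1, -2.2]
gripper_width: 37.8
```

```bash
python3 -m creep '[[1,-2,0,1,0,0,0],[1,-2,0,1,0,0,0],[1,0,0,0,0,0,0]]'; python3 -m creep '[[1,-2,0,0,0,0,0],[1,-2,0,0,0,0,0],[1,0,0,0,0,0,0]]'; python3 -m creep '[[1,-1,0,0,0,0,0],[1,-1,0,0,0,0,0],[1,0,0,0,0,0,0]]'
```

```text
time_s: 17.12
ee_pos: [514.5, -201.4, 15.1]
ee_rot: [180.0, -0.0, -179.0]
force: [-0.6, -0.6, -1.9]
gripper_width: 37.6
time_s: 17.5
ee_pos: [518.7, -201.4, 15.3]
ee_rot: [-180.0, 0.0, -179.0]
force: [0.3, -0.2, -1.1]
gripper_width: 37.8
time_s: 17.88
ee_pos: [520.3, -201.3, 15.2]
ee_rot: [180.0, -0.0, -179.0]
force: [-0.1, -0.9, -1.7]
gripper_width: 38.1
```

```bash
python3 -m creep '[[1,-1,0,0,0,0,0],[1,-1,0,0,0,0,0],[1,-1,0,0,0,0,0],[1,0,0,0,0,0,0]]'; python3 -m creep '[[1,-1,0,0,0,0,0],[1,-1,0,0,0,0,0],[1,0,0,0,0,0,0]]'
```

```text
time_s: 18.38
ee_pos: [520.3, -201.2, 15.0]
ee_rot: [179.9, -0.3, -179.0]
force: [-9.3, -2.2, 3.1]
gripper_width: 37.8
time_s: 18.75
ee_pos: [520.4, -201.2, 14.9]
ee_rot: [179.9, -0.6, -179.0]
force: [-12.9, -3.5, 5.9]
gripper_width: 37.8
```

```bash
python3 -m creep '[[1,-1,0,0,0,0,0],[1,-1,0,0,0,0,0],[1,0,0,0,0,0,0]]'; python3 -m creep '[[0.35,0,0,0,0,0,0],[0.35,0,0,0,0,0,0],[0.35,0,0,0,0,0,0]]';python3 -m creep '[[0.35,5,0,-20,0,0,0],[0.35,5,0,-40,0,0,0],[0.35,10,0,-50,0,0,0],[0,10,0,-30,0,0,0],[0,0,0,0,0,0,0]]'; python3 -c "
from h import *
snap('k')
plan([418.5,287.8,140],[180,0,169],11)
import cv2
cv2.imwrite('pics/c7.png',cv2.resize(cv2.imread('pics/k_top.png')[155:335,150:450],None,fx=2.6,fy=2.6,interpolation=2))"
```

```text
time_s: 19.12
ee_pos: [520.4, -201.1, 14.8]
ee_rot: [179.9, -0.8, -179.0]
force: [-17.6, -4.2, 8.1]
gripper_width: 38.1
time_s: 19.5
ee_pos: [528.4, -201.2, 15.5]
ee_rot: [-180.0, 0.1, -179.0]
force: [-0.1, 0.3, 0.5]
gripper_width: 59.1
time_s: 20.12
ee_pos: [498.9, -202.3, 157.9]
ee_rot: [-179.9, 0.3, -179.0]
force: [1.1, -0.5, -0.6]
gripper_width: 76.4
at [ 497.5 -201.5  154.8] [ 180.    0. -179.] dist 495.9
[[0.0,6.4,44.6,1.4,0.0,-0.0,1.09],[0.0,7.2,44.5,1.4,0.0,-0.0,1.09],[0.0,8.1,44.3,1.4,0.0,-0.0,1.09],[0.0,8.9,44.2,1.4,0.0,-0.0,1.09],[0.0,9.8,44.0,1.4,0.0,-0.0,1.09],[0.0,10.6,43.8,1.4,0.0,-0.0,1.09],[0.0,11.4,43.6,1.4,0.0,-0.0,1.09],[0.0,12.3,43.4,1.3,0.0,-0.0,1.09],[0.0,13.1,43.1,1.3,0.0,-0.0,1.09],[0.0,13.9,42.9,1.3,0.0,-0.0,1.09],[0.0,14.7,42.6,1.3,0.0,-0.0,1.09]]
```

View pics/c7.png

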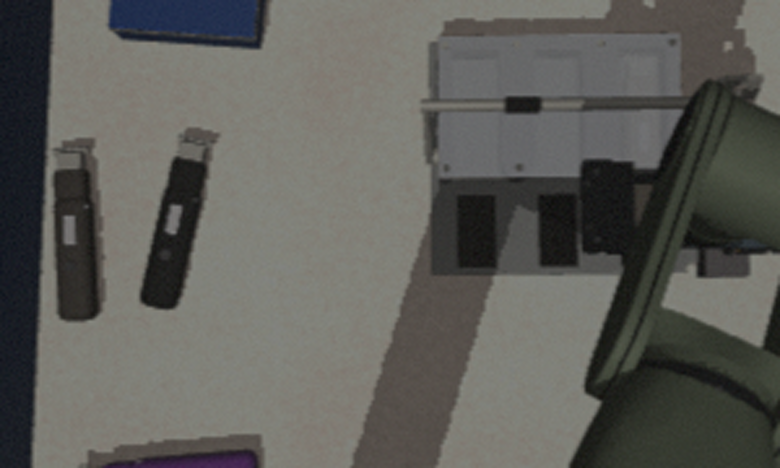

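View pics/k_scene.png

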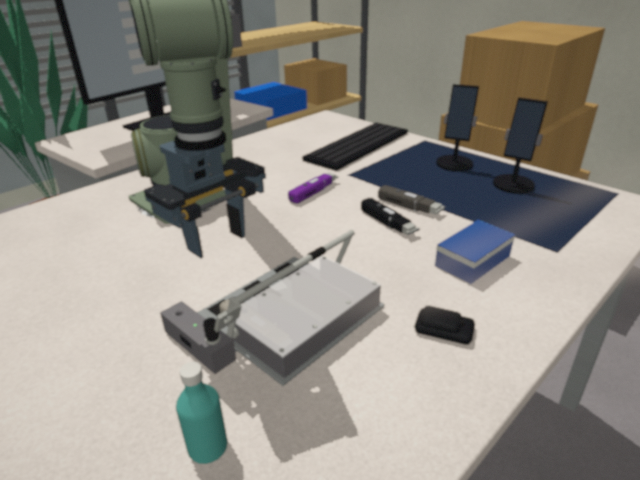

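```bash
python3 -m creep '[[0,6,45,1,0,0,1.1],[0,7,45,1,0,0,1.1],[0,8,45,1,0,0,1.1],[0,9,45,1,0,0,1.1],[0,9,45,1,0,0,1.1]]' && python3 -m creep '[[0,9,45,2,0,0,1.1],[0,9,45,2,0,0,1.1],[0,10,45,2,0,0,1.1],[0,10,45,2,0,0,1.1],[0,10,45,2,0,0,1.1]]' && python3 -m creep '[[0.25,10,40,0,0,0,1.1],[0.25,0,0,0,0,0,0],[0.25,0,0,0,0,0,0]]'; python3 -c "
from h import *
snap('l')
plan([430.7,287.9,80],[180,0,169],4)"
```

```text
time_s: 20.85
ee_pos: [462.2, 25.7, 148.5]
ee_rot: [-180.0, -0.2, 175.5]
force: [0.7, 0.5, 0.6]
gripper_width: 91.4
time_s: 21.48
ee_pos: [440.8, 254.6, 138.3]
ee_rot: [-179.9, -0.1, 170.0]
force: [1.1, -0.6, 0.4]
gripper_width: 91.1
time_s: 21.85
ee_pos: [438.1, 293.5, 138.8]
ee_rot: [-179.9, -0.1, 169.0]
force: [0.2, 0.1, -0.1]
gripper_width: 68.9
at [438.5 293.1 139.5] [-1.799e+02 -1.000e-01  1.689e+02] dist 60.3
[[0.0,1.7,-1.6,14.9,-0.02,-0.02,-0.03],[0.0,1.7,-1.6,14.9,-0.02,-0.02,-0.03],[0.0,1.7,-1.6,14.9,-0.02,-0.02,-0.03],[0.0,1.7,-1.6,14.9,-0.02,-0.02,-0.03]]
```

View pics/l_top.png

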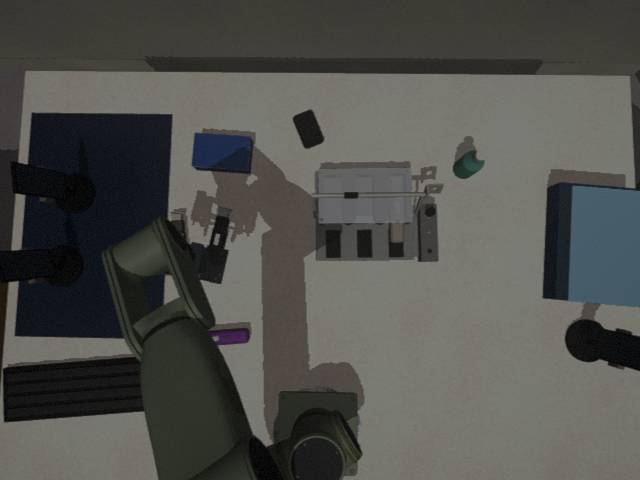

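View pics/l_scene.png

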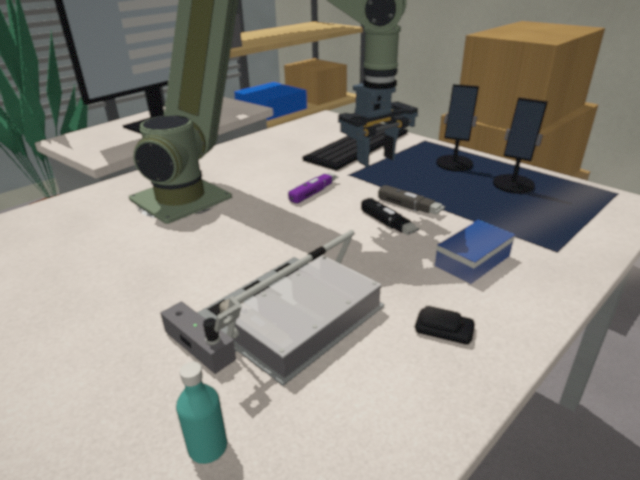

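```bash
python3 - <<'E'
import cv2
im=cv2.imread("pics/l_top.png")
cv2.imwrite("pics/c8.png",cv2.resize(cv2.convertScaleAbs(im[185:270,305:450],alpha=2),None,fx=5,fy=5,interpolation=2))
E
```

```text
(no output)
```

View pics/c8.png

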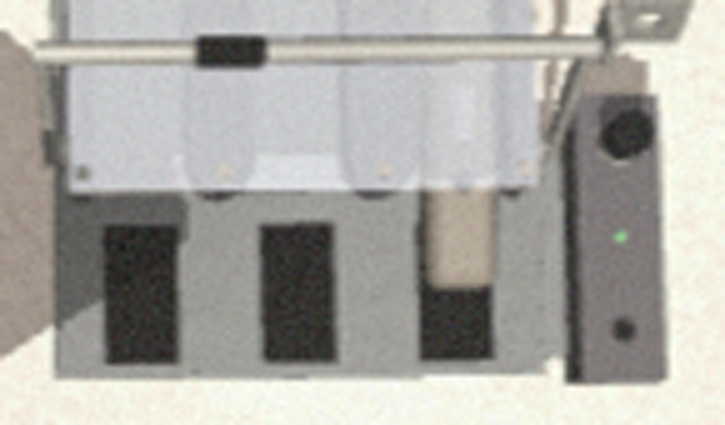

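```bash
python3 - <<'E'
from h import *
f=load("l","top")
P=lambda x,y,z:onz(f,305+(x+.5)/5-.5,185+(y+.5)/5-.5,z).round(1)
print("tail",P(460,289,25),P(460,289,35),"plate front",P(460,376,8),"hood",P(460,189,56),"lockhole",P(624,329,45),"pin",P(627,131,83), "lockfront",P(616,381,45))
plan([430.7,287.9,80],[180,0,169],4)
E
```

```text
tail [ 495.9 -202.4   25. ] [ 495.2 -200.8   35. ] plate front [ 450.5 -205.2    8. ] hood [ 545.6 -197.4   56. ] lockhole [ 475.  -284.1   45. ] pin [ 573.3 -277.4   83. ] lockfront [ 448.  -279.8   45. ]
at [438.5 293.1 139.5] [-1.799e+02 -1.000e-01  1.689e+02] dist 60.3
[[0.0,1.7,-1.6,14.9,-0.02,-0.02,-0.03],[0.0,1.7,-1.6,14.9,-0.02,-0.02,-0.03],[0.0,1.7,-1.6,14.9,-0.02,-0.02,-0.03],[0.0,1.7,-1.6,14.9,-0.02,-0.02,-0.03]]
```

```bash
python3 -m creep '[[0.25,2,-2,18,0,0,0],[0.25,2,-1.5,18,0,0,0],[0.25,2,-1.5,18,0,0,0],[0.25,1,-1,18,0,0,0],[0.25,0,0,0,0,0,0]]'; python3 -c "
from h import *
plan([430.7,287.9,6],[180,0,169],4)"
```

```text
time_s: 22.58
ee_pos: [429.9, 288.0, 67.2]
ee_rot: [-179.9, -0.1, 168.8]
force: [-0.8, 0.0, 0.2]
gripper_width: 68.4
at [429.9 288.   67.2] [-1.799e+02 -1.000e-01  1.688e+02] dist 61.2
[[0.0,-0.2,0.0,15.3,-0.03,-0.03,-0.04],[0.0,-0.2,0.0,15.3,-0.03,-0.03,-0.04],[0.0,-0.2,0.0,15.3,-0.03,-0.03,-0.04],[0.0,-0.2,0.0,15.3,-0.03,-0.03,-0.04]]
```

```bash
python3 -m creep '[[0.25,0,0,15,0,0,0],[0.25,0,0,15,0,0,0],[0.25,0,0,15,0,0,0],[0.25,0,0,15,0,0,0],[0.25,0,0,0,0,0,0]]' && python3 -m creep '[[1,0,0,0,0,0,0],[1,0,0,0,0,0,0],[1,0,0,0,0,0,0],[1,0,0,0,0,0,0],[1,0,0,0,0,0,0]]' 40 && python3 -m creep '[[1,0,0,-17,0,0,0],[1,0,0,-17,0,0,0],[1,0,0,-17,0,0,0],[1,0,0,0,0,0,0]]'; python3 -c "
from h import *
print(dk(-236,0,o=(599,-115.5)))
plan([*dk(-236,0,o=(599,-115.5)),60],[180,0,-178.9],11,1)"
```

```text
time_s: 23.2
ee_pos: [429.8, 289.2, 6.8]
ee_rot: [-179.9, -0.1, 168.9]
force: [-0.2, -0.3, 0.5]
gripper_width: 68.5
time_s: 23.82
ee_pos: [430.8, 289.7, 8.7]
ee_rot: [180.0, 0.0, 168.9]
force: [-1.8, -1.1, 4.6]
gripper_width: 38.0
time_s: 24.32
ee_pos: [431.3, 290.1, 59.9]
ee_rot: [179.9, 0.1, 168.9]
force: [0.0, -0.2, -3.5]
gripper_width: 37.6
(np.float64(363.0434919392919), np.float64(-120.03059640632677))
at [431.3 290.1  59.9] [1.799e+02 1.000e-01 1.689e+02] dist 415.8
[[1.0,-1.1,-37.8,-0.1,0.01,0.01,-1.11],[1.0,-0.4,-37.8,-0.1,0.01,0.01,-1.11],[1.0,0.4,-37.8,-0.1,0.01,0.01,-1.11],[1.0,1.1,-37.8,-0.1,0.01,0.01,-1.11],[1.0,1.8,-37.8,-0.1,0.01,0.01,-1.11],[1.0,2.6,-37.7,-0.0,0.01,0.01,-1.11],[1.0,3.3,-37.7,-0.0,0.01,0.01,-1.11],[1.0,4.0,-37.6,-0.0,0.01,0.01,-1.11],[1.0,4.7,-37.5,-0.0,0.01,0.01,-1.11],[1.0,5.5,-37.4,-0.0,0.01,0.01,-1.11],[1.0,6.2,-37.3,-0.0,0.01,0.01,-1.11]]
```

```bash
python3 -m creep '[[1,-1,-38,0,0,0,-1.1],[1,0,-38,0,0,0,-1.1],[1,0,-38,0,0,0,-1.1],[1,1,-38,0,0,0,-1.1],[1,2,-38,0,0,0,-1.1]]' && python3 -m creep '[[1,3,-38,0,0,0,-1.1],[1,3,-38,0,0,0,-1.1],[1,4,-38,0,0,0,-1.1],[1,5,-37,0,0,0,-1.1],[1,6,-37,0,0,0,-1.1]]'&& python3 -m creep '[[1,7,-37,0,0,0,-1.1],[1,0,0,0,0,0,0],[1,0,0,0,0,0,0]]'; python3 -c "
from h import *
snap('m')
plan([*dk(-236,0,o=(599,-115.5)),18],[180,0,-178.9],4,1)
a=cv2.imread('pics/m_scene.png')[150:330,140:400]
cv2.imwrite('pics/c9.png',cv2.resize(a,None,fx=3,fy=3,interpolation=2))
b=cv2.imread('pics/m_top.png')[185:310,305:450]
cv2.imwrite('pics/c10.png',cv2.resize(cv2.convertScaleAbs(b,alpha=1.6),None,fx=4,fy=4,interpolation=2))
"
```

```text
time_s: 24.95
ee_pos: [398.4, 101.0, 58.3]
ee_rot: [-180.0, -0.1, 174.5]
force: [0.3, 0.0, -1.6]
gripper_width: 37.8
time_s: 25.58
ee_pos: [366.3, -85.2, 58.5]
ee_rot: [180.0, -0.1, 180.0]
force: [0.7, -0.3, -1.8]
gripper_width: 37.4
time_s: 25.95
ee_pos: [359.7, -120.8, 58.7]
ee_rot: [179.9, -0.1, -179.0]
force: [-0.2, -0.5, -1.9]
gripper_width: 37.8
at [ 360.  -120.4   58.9] [ 180.    -0.  -178.9] dist 41.0
[[1.0,-0.8,0.1,10.2,0.01,-0.01,-0.01],[1.0,-0.8,0.1,10.2,0.01,-0.01,-0.01],[1.0,-0.8,0.1,10.2,0.01,-0.01,-0.01],[1.0,-0.8,0.1,10.2,0.01,-0.01,-0.01]]
```

View pics/c9.png

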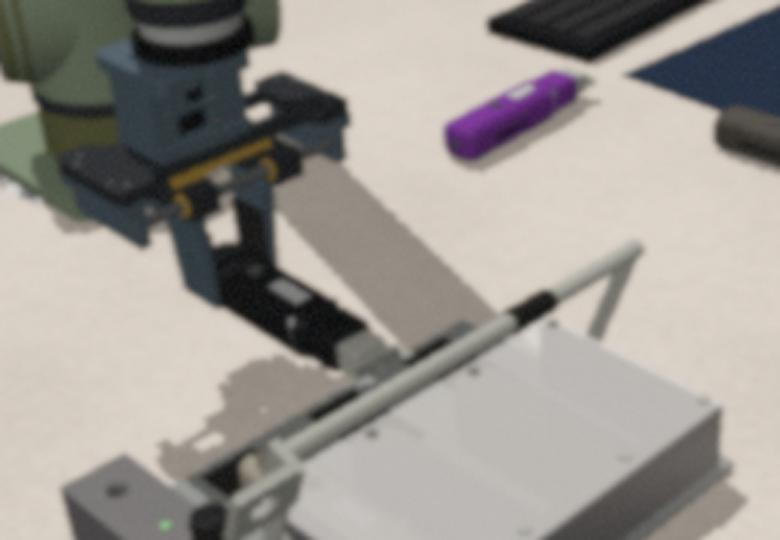

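View pics/c10.png

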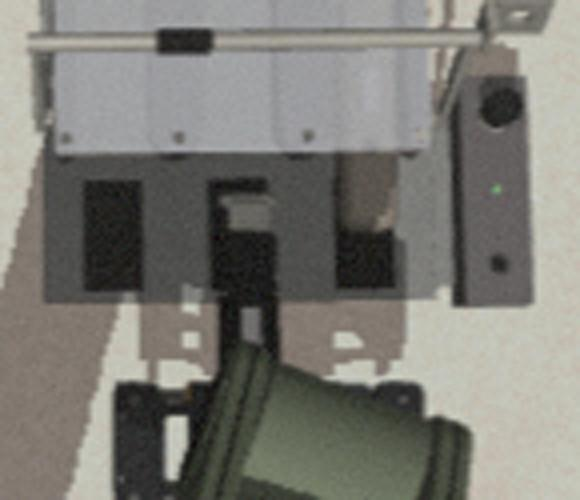

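```bash
python3 -m creep '[[1,-1,0,10,0,0,0],[1,-1,0,10,0,0,0],[1,-1,0,10,0,0,0],[1,0,0,10,0,0,0],[1,0,0,0,0,0,0]]'; python3 -m creep '[[1,-12,0,0,0,0,0],[1,-12,0,0,0,0,0],[1,-12,0,0,0,0,0],[1,0,0,0,0,0,0]]';python3 -m creep '[[1,-12,0,0,0,0,0],[1,-12,0,0,0,0,0],[1,-12,0,0,0,0,0],[1,0,0,0,0,0,0]]'; python3 -m creep '[[1,-12,0,0,0,0,0],[1,-12,0,0,0,0,0],[1,-12,0,0,0,0,0],[1,0,0,0,0,0,0]]'
```

```text
time_s: 26.68
ee_pos: [362.5, -120.9, 18.3]
ee_rot: [179.9, -0.1, -179.0]
force: [-0.2, 1.6, -1.6]
gripper_width: 37.4
time_s: 27.18
ee_pos: [400.9, -120.8, 19.4]
ee_rot: [-180.0, 0.1, -178.9]
force: [-0.6, 0.2, -2.9]
gripper_width: 37.8
time_s: 27.68
ee_pos: [436.7, -120.1, 19.3]
ee_rot: [-180.0, 0.1, -179.0]
force: [0.4, -0.3, -1.8]
gripper_width: 37.9
time_s: 28.18
ee_pos: [472.6, -119.4, 19.3]
ee_rot: [-180.0, 0.1, -179.0]
force: [-0.2, 0.5, -2.7]
gripper_width: 37.7
```

```bash
python3 -m creep '[[1,-9,0,0.5,0,0,0],[1,-9,0,0.5,0,0,0],[1,-9,0,0.5,0,0,0],[1,-9,0,0.5,0,0,0],[1,0,0,0,0,0,0]]';python3 -m creep '[[1,-3,0,0,0,0,0],[1,-3,0,0,0,0,0],[1,0,0,0,0,0,0]]';python3 -m creep '[[1,-2,0,0,0,0,0],[1,-2,0,0,0,0,0],[1,0,0,0,0,0,0]]';python3 -m creep '[[1,-2,0,0,0,0,0],[1,-1,0,0,0,0,0],[1,0,0,0,0,0,0]]'
```

```text
time_s: 28.8
ee_pos: [508.1, -118.7, 17.2]
ee_rot: [-180.0, 0.0, -179.0]
force: [-0.8, 0.6, -2.5]
gripper_width: 37.8
time_s: 29.18
ee_pos: [513.4, -118.6, 17.3]
ee_rot: [180.0, 0.0, -179.0]
force: [0.2, -0.4, -2.0]
gripper_width: 38.2
time_s: 29.55
ee_pos: [517.4, -118.5, 17.3]
ee_rot: [180.0, 0.0, -179.0]
force: [-0.9, 0.1, -1.9]
gripper_width: 37.9
time_s: 29.92
ee_pos: [517.9, -118.4, 17.1]
ee_rot: [180.0, -0.3, -179.0]
force: [-4.9, 0.1, 1.4]
gripper_width: 37.9
```

```bash
python3 -m creep '[[1,-2,0,0,0,0,0],[1,-2,0,0,0,0,0],[1,0,0,0,0,0,0]]';python3 -m creep '[[0.35,3,0,0,0,0,0],[0.35,3,0,0,0,0,0],[0.35,0,0,0,0,0,0],[0.35,0,0,0,0,0,0]]';python3 -m creep '[[0.35,0,0,-20,0,0,0],[0.35,5,0,-40,0,0,0],[0.35,10,0,-50,0,0,0],[0,10,10,-30,0,0,0],[0,10,20,0,0,0,0]]'; python3 -c "
from h import *
plan([418,375,140],[180,0,-174.5],11)"
```

```text
time_s: 30.3
ee_pos: [518.0, -118.4, 16.8]
ee_rot: [179.9, -0.7, -179.0]
force: [-14.9, -3.1, 7.1]
gripper_width: 38.2
time_s: 30.8
ee_pos: [518.7, -118.5, 17.4]
ee_rot: [-180.0, 0.1, -179.0]
force: [0.5, -1.0, 1.6]
gripper_width: 58.9
time_s: 31.42
ee_pos: [484.2, -89.2, 159.6]
ee_rot: [-179.9, 0.4, -179.1]
force: [-0.4, 0.9, -0.4]
gripper_width: 76.4
at [484.2 -89.2 159.6] [-179.9    0.4 -179.1] dist 469.3
[[0.0,5.3,42.3,1.7,-0.01,0.03,-0.41],[0.0,5.0,42.3,1.7,-0.01,0.03,-0.41],[0.0,4.7,42.4,1.7,-0.01,0.03,-0.41],[0.0,4.4,42.4,1.7,-0.01,0.03,-0.41],[0.0,4.1,42.4,1.7,-0.01,0.03,-0.41],[0.0,3.8,42.5,1.7,-0.01,0.03,-0.41],[0.0,3.5,42.5,1.7,-0.01,0.03,-0.41],[0.0,3.2,42.5,1.7,-0.01,0.03,-0.41],[0.0,2.9,42.5,1.8,-0.01,0.03,-0.41],[0.0,2.6,42.6,1.8,-0.01,0.03,-0.41],[0.0,2.3,42.6,1.8,-0.01,0.03,-0.41]]
```

```bash
python3 -m creep '[[0,5,42,2,0,0,-0.4],[0,5,42,2,0,0,-0.4],[0,5,42,2,0,0,-0.4],[0,4,42,2,0,0,-0.4],[0,4,42,2,0,0,-0.4]]'; python3 -c "
from h import *
snap('n')
b=cv2.imread('pics/n_top.png')
cv2.imwrite('pics/c10.png',cv2.resize(cv2.convertScaleAbs(b[185:270,305:450],alpha=1.8),None,fx=5,fy=5,interpolation=2))
cv2.imwrite('pics/c11.png',cv2.resize(cv2.convertScaleAbs(b[195:290,150:280],alpha=1.8),None,fx=6,fy=6,interpolation=2))
"
```

```text
time_s: 32.05
ee_pos: [451.5, 121.8, 145.7]
ee_rot: [-180.0, -0.1, -176.9]
force: [0.5, -0.2, -0.7]
gripper_width: 91.3
```

View pics/c10.png

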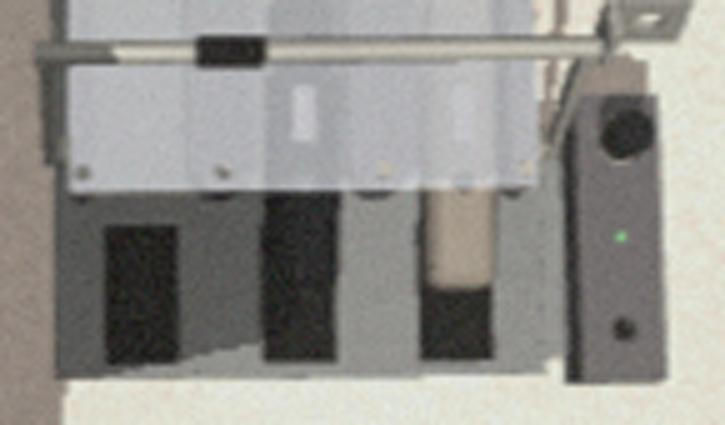

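View pics/c11.png

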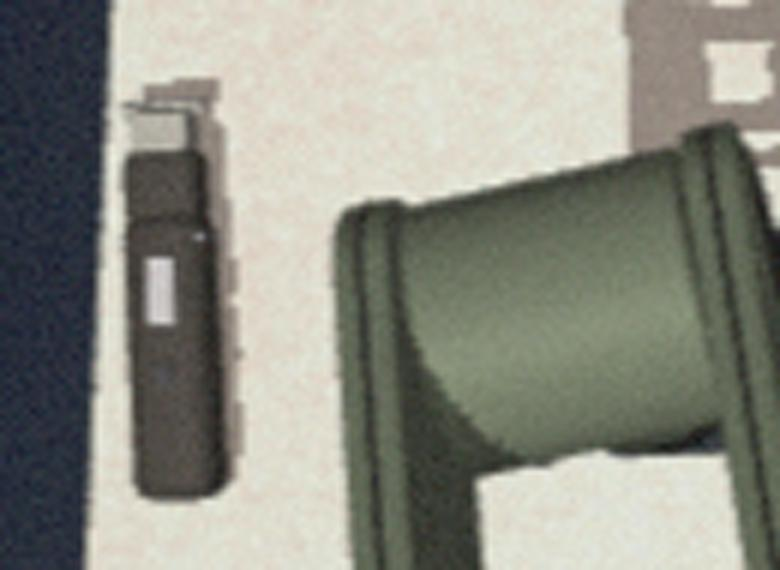

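```bash
python3 -c "
from h import *
plan([418,375,80],[180,0,-174.3],6)"; python3 -m creep '[[0,3.5,42,4,0,0,-0.4],[0,3.5,42,4,0,0,-0.4],[0,3,42,6,0,0,-0.4],[0,3,42,10,0,0,-0.4],[0,3,42,12,0,0,-0.4]]'; python3 -m creep '[[0.25,3,38,10,0,0,-0.4],[0.25,0,0,0,0,0,0],[0.25,0,0,0,0,0,0]]';  python3 -c "
from h import *
plan([418,375,6],[180,0,-174.3],5)"
```

```text
at [451.1 123.4 145.6] [ 179.9   -0.2 -176.7] dist 262.1
[[0.0,3.1,42.2,11.0,0.01,-0.03,-0.4],[0.0,2.8,42.2,11.0,0.01,-0.03,-0.4],[0.0,2.5,42.2,11.0,0.01,-0.03,-0.4],[0.0,2.2,42.2,11.0,0.01,-0.03,-0.4],[0.0,1.9,42.3,11.0,0.01,-0.03,-0.4],[0.0,1.6,42.3,10.9,0.01,-0.03,-0.4]]
time_s: 32.78
ee_pos: [422.4, 329.2, 110.0]
ee_rot: [-179.9, -0.1, -175.0]
force: [0.4, -0.1, -0.6]
gripper_width: 91.2
time_s: 33.15
ee_pos: [416.4, 365.1, 100.5]
ee_rot: [-179.9, -0.1, -174.6]
force: [0.3, 0.6, -0.6]
gripper_width: 68.9
at [416.4 365.1 100.5] [-1.799e+02 -1.000e-01 -1.746e+02] dist 95.0
[[0.0,-0.5,2.0,18.9,-0.02,-0.02,-0.06],[0.0,-0.5,2.0,18.9,-0.02,-0.02,-0.06],[0.0,-0.5,2.0,18.9,-0.02,-0.02,-0.06],[0.0,-0.5,2.0,18.9,-0.02,-0.02,-0.06],[0.0,-0.5,1.9,18.9,-0.02,-0.02,-0.06]]
```

```bash
python3 -m creep '[[0.25,-0.5,3,19,0,0,0],[0.25,-0.5,3,19,0,0,0],[0.25,-0.5,2,18,0,0,0],[0.25,-0.5,2,18,0,0,0],[0.25,0,0,0,0,0,0]]'; python3 -m creep '[[0.25,0,0,10,0,0,0],[0.25,0,0,9,0,0,0],[0.25,0,0,0,0,0,0]]'&& python3 -m creep '[[1,0,0,0,0,0,0],[1,0,0,0,0,0,0],[1,0,0,0,0,0,0],[1,0,0,0,0,0,0],[1,0,0,0,0,0,0]]' 40
```

```text
time_s: 33.78
ee_pos: [417.4, 374.4, 26.4]
ee_rot: [-179.9, -0.1, -174.7]
force: [-0.0, -0.2, -0.6]
gripper_width: 68.6
time_s: 34.15
ee_pos: [417.5, 375.8, 7.7]
ee_rot: [-180.0, -0.1, -174.6]
force: [0.6, 0.5, -0.2]
gripper_width: 68.5
time_s: 34.78
ee_pos: [417.9, 376.2, 8.5]
ee_rot: [180.0, 0.0, -174.6]
force: [-0.1, -1.3, 1.9]
gripper_width: 37.7
```

```bash
python3 -m creep '[[1,0,0,-17,0,0,0],[1,0,0,-17,0,0,0],[1,0,0,-17,0,0,0],[1,0,0,0,0,0,0]]'; python3 -c "
from h import *
plan([*dk(-240,84,o=(599,-115.5)),60],[180,0,-178.9],11,1)"
```

```text
time_s: 35.28
ee_pos: [418.2, 376.8, 59.9]
ee_rot: [179.9, 0.1, -174.6]
force: [1.1, -0.1, -2.4]
gripper_width: 37.9
at [418.2 376.8  59.9] [ 1.799e+02  1.000e-01 -1.746e+02] dist 417.4
[[1.0,9.0,-36.8,-0.1,0.01,0.01,0.39],[1.0,8.8,-36.9,-0.1,0.01,0.01,0.39],[1.0,8.5,-37.0,-0.1,0.01,0.01,0.39],[1.0,8.3,-37.0,-0.1,0.01,0.01,0.39],[1.0,8.0,-37.1,-0.0,0.01,0.01,0.39],[1.0,7.8,-37.1,-0.0,0.01,0.01,0.39],[1.0,7.5,-37.2,-0.0,0.01,0.01,0.39],[1.0,7.3,-37.2,-0.0,0.01,0.01,0.39],[1.0,7.0,-37.3,-0.0,0.01,0.01,0.39],[1.0,6.8,-37.3,-0.0,0.01,0.01,0.39],[1.0,6.5,-37.4,-0.0,0.01,0.01,0.39]]
```

```bash
python3 -m creep '[[1,9,-37,0,0,0,0.4],[1,9,-37,0,0,0,0.4],[1,9,-37,0,0,0,0.4],[1,8,-37,0,0,0,0.4],[1,8,-37,0,0,0,0.4]]' && python3 -m creep '[[1,8,-37,0,0,0,0.4],[1,8,-37,0,0,0,0.4],[1,7,-37,0,0,0,0.4],[1,7,-37,0,0,0,0.4],[1,7,-37,0,0,0,0.4]]'&& python3 -m creep '[[1,7,-37,0,0,0,0.3],[1,0,0,0,0,0,0],[1,0,0,0,0,0,0]]'; python3 -c "
from h import *
snap('o')
plan([*dk(-236,84,o=(599,-115.5)),18],[180,0,-178.9],4,1)
a=cv2.imread('pics/o_scene.png')[150:330,140:400]
cv2.imwrite('pics/c9.png',cv2.resize(a,None,fx=3,fy=3,interpolation=2))
b=cv2.imread('pics/o_top.png')[185:310,305:450]
cv2.imwrite('pics/c10.png',cv2.resize(cv2.convertScaleAbs(b,alpha=1.6),None,fx=4,fy=4,interpolation=2))
"
```

```text
time_s: 35.9
ee_pos: [388.9, 187.0, 58.3]
ee_rot: [-180.0, -0.1, -176.6]
force: [0.9, -0.4, -2.5]
gripper_width: 38.2
time_s: 36.52
ee_pos: [360.4, 0.8, 58.6]
ee_rot: [180.0, -0.1, -178.6]
force: [-0.2, -1.0, -2.5]
gripper_width: 38.0
time_s: 36.9
ee_pos: [354.9, -35.0, 58.8]
ee_rot: [180.0, -0.1, -178.9]
force: [0.3, -0.1, -1.8]
gripper_width: 37.9
at [355.2 -34.6  59. ] [ 180.    -0.  -178.8] dist 41.5
[[1.0,-1.6,-0.4,10.2,0.0,-0.01,0.02],[1.0,-1.6,-0.4,10.2,0.0,-0.01,0.02],[1.0,-1.6,-0.4,10.2,0.0,-0.01,0.02],[1.0,-1.6,-0.4,10.2,0.0,-0.01,0.02]]
```

View pics/c9.png

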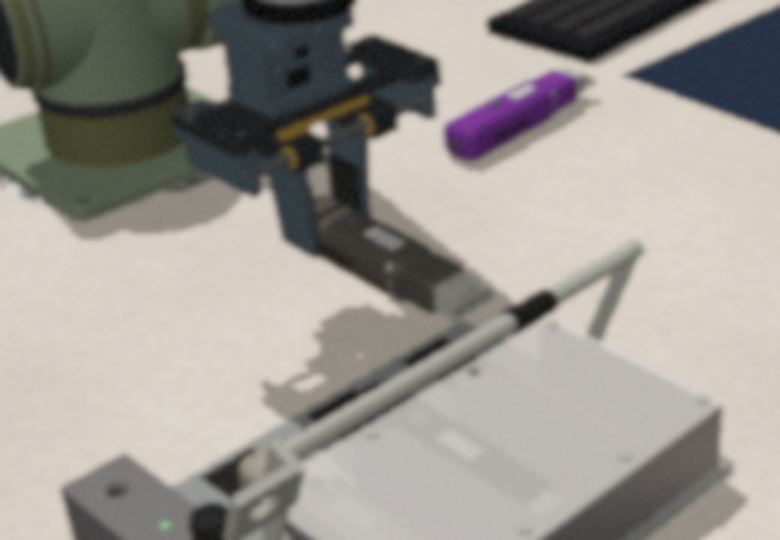

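View pics/c10.png

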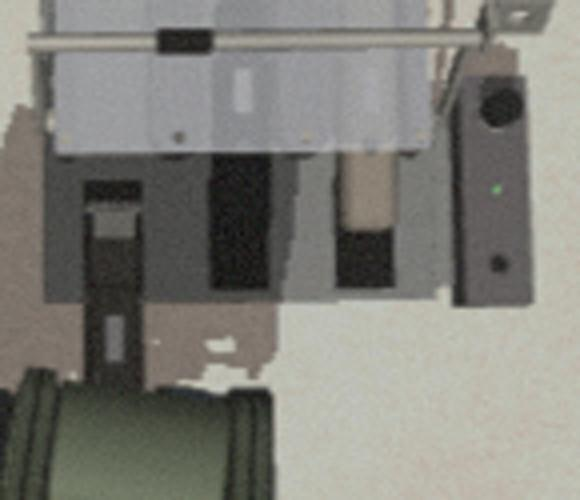

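```bash
python3 -m creep '[[1,-2,-0.5,10,0,0,0],[1,-2,-0.5,10,0,0,0],[1,-2,0,10,0,0,0],[1,0,0,10,0,0,0],[1,0,0,0,0,0,0]]'; python3 -m creep '[[1,-12,0,0,0,0,0],[1,-12,0,0,0,0,0],[1,-12,0,0,0,0,0],[1,0,0,0,0,0,0]]';python3 -m creep '[[1,-12,0,0,0,0,0],[1,-12,0,0,0,0,0],[1,-12,0,0,0,0,0],[1,0,0,0,0,0,0]]'; python3 -m creep '[[1,-12,0,0,0,0,0],[1,-12,0,0,0,0,0],[1,-12,0,0,0,0,0],[1,0,0,0,0,0,0]]'
```

```text
time_s: 37.62
ee_pos: [360.5, -36.0, 18.3]
ee_rot: [180.0, -0.1, -178.9]
force: [0.7, 0.5, -2.9]
gripper_width: 37.8
time_s: 38.12
ee_pos: [399.1, -35.5, 19.5]
ee_rot: [-180.0, 0.1, -178.9]
force: [-0.2, 0.3, -2.5]
gripper_width: 37.8
time_s: 38.62
ee_pos: [434.7, -34.8, 19.3]
ee_rot: [-180.0, 0.1, -178.9]
force: [-0.3, 0.6, -3.1]
gripper_width: 37.9
time_s: 39.12
ee_pos: [470.7, -34.1, 19.3]
ee_rot: [-180.0, 0.1, -178.9]
force: [0.3, -0.6, -2.9]
gripper_width: 37.8
```

```bash
python3 -m creep '[[1,-9,0,0.5,0,0,0],[1,-9,0,0.5,0,0,0],[1,-9,0,0.5,0,0,0],[1,-9,0,0.5,0,0,0],[1,0,0,0,0,0,0]]';python3 -m creep '[[1,-3,0,0,0,0,0],[1,-3,0,0,0,0,0],[1,0,0,0,0,0,0]]';python3 -m creep '[[1,-2,0,0,0,0,0],[1,-2,0,0,0,0,0],[1,0,0,0,0,0,0]]';python3 -m creep '[[1,-2,0,0,0,0,0],[1,-2,0,0,0,0,0],[1,0,0,0,0,0,0]]'
```

```text
time_s: 39.75
ee_pos: [506.2, -33.3, 17.2]
ee_rot: [180.0, 0.0, -178.9]
force: [-0.2, 0.6, -2.3]
gripper_width: 37.6
time_s: 40.12
ee_pos: [511.5, -33.2, 17.3]
ee_rot: [180.0, 0.0, -178.9]
force: [0.1, 0.7, -2.6]
gripper_width: 37.6
time_s: 40.5
ee_pos: [515.5, -33.1, 17.3]
ee_rot: [180.0, 0.0, -178.9]
force: [-0.0, 0.9, -3.1]
gripper_width: 38.0
time_s: 40.88
ee_pos: [517.1, -33.0, 17.0]
ee_rot: [180.0, -0.3, -178.9]
force: [-4.8, -0.5, 0.9]
gripper_width: 37.7
```

```bash
python3 -m creep '[[1,-2,0,0,0,0,0],[1,-2,0,0,0,0,0],[1,0,0,0,0,0,0]]';python3 -m creep '[[0.35,3,0,0,0,0,0],[0.35,3,0,0,0,0,0],[0.35,0,0,0,0,0,0],[0.35,0,0,0,0,0,0]]';python3 -m creep '[[0.35,0,0,-20,0,0,0],[0.35,0,0,-40,0,0,0],[0.35,0,0,-50,0,0,0],[0.3,0,0,-50,0,0,0],[0.3,40,0,0,0,0,0]]'; python3 -m creep '[[0.5,50,0,0,0,0,0],[0.5,0,0,0,0,0,0]]'; python3 -c "
from h import *
snap('p')
b=cv2.imread('pics/p_top.png')
cv2.imwrite('pics/c10.png',cv2.resize(cv2.convertScaleAbs(b[185:270,305:450],alpha=1.8),None,fx=5,fy=5,interpolation=2))
"
```

```text
time_s: 41.25
ee_pos: [517.2, -33.1, 16.7]
ee_rot: [180.0, -0.7, -178.9]
force: [-13.8, -2.1, 7.8]
gripper_width: 37.7
time_s: 41.75
ee_pos: [517.8, -33.1, 17.4]
ee_rot: [180.0, 0.1, -178.9]
force: [0.9, 0.0, 0.1]
gripper_width: 59.2
time_s: 42.38
ee_pos: [482.1, -34.2, 181.5]
ee_rot: [-179.9, 0.7, -178.9]
force: [0.0, -0.2, -0.5]
gripper_width: 63.8
time_s: 42.62
ee_pos: [424.0, -34.7, 177.2]
ee_rot: [180.0, -0.1, -178.9]
force: [0.7, 0.4, 0.9]
gripper_width: 47.2
```

View pics/c10.png

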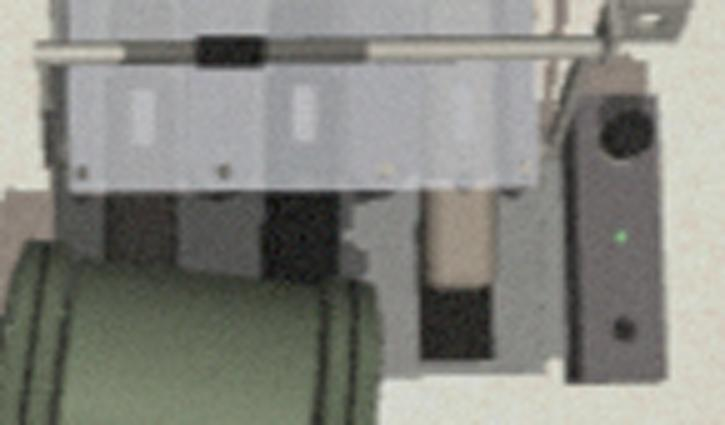

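View pics/p_scene.png

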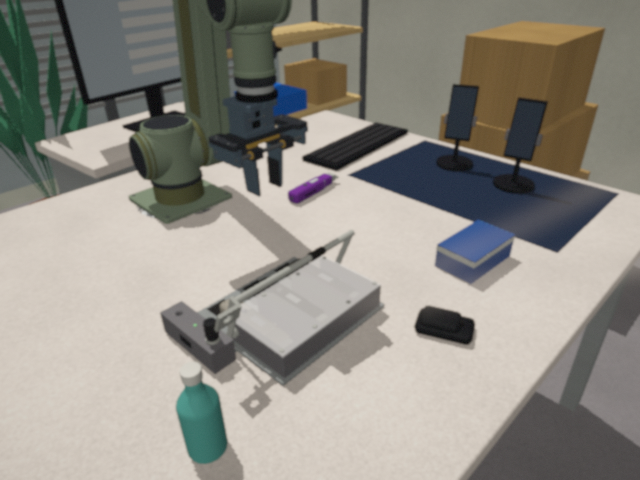

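```bash
python3 -c "
from h import *
plan([604.7,-75.5,190],[180,0,90.7],10,0.5)"
```

```text
at [428.  -34.9 177.8] [-1.800e+02  1.000e-01 -1.789e+02] dist 181.8
[[0.5,-17.6,-4.4,-1.2,0.01,0.01,9.04],[0.5,-18.1,-1.6,-1.2,0.01,0.01,9.04],[0.5,-18.1,1.3,-1.2,0.01,0.01,9.04],[0.5,-17.7,4.1,-1.2,0.01,0.01,9.04],[0.5,-16.8,6.8,-1.2,0.01,0.01,9.04],[0.5,-15.5,9.4,-1.2,0.01,0.01,9.04],[0.5,-13.9,11.7,-1.2,0.01,0.01,9.04],[0.5,-11.8,13.7,-1.2,0.01,0.01,9.04],[0.5,-9.5,15.4,-1.2,0.01,0.01,9.04],[0.5,-7.0,16.7,-1.2,0.01,0.01,9.04]]
```

```bash
python3 -m creep '[[0.5,-18,-4,-8,0,0,9],[0.5,-18,-2,-3,0,0,9],[0.5,-18,1,0,0,0,9],[0.5,-18,4,0,0,0,9],[0.5,-17,7,0,0,0,9]]' && python3 -m creep '[[0.5,-16,9,0,0,0,9],[0.5,-14,12,0,0,0,9],[0.5,-12,14,0,0,0,9],[0.5,-10,15,0,0,0,9],[0.5,-7,17,0,0,0,9]]' && python3 -m creep '[[0.5,0,0,0,0,0,0],[0.5,0,0,0,0,0,0]]'; python3 -c "
from h import *
plan([604.7,-75.5,113.3],[180,0,90.7],4,0.5)
snap('q')
b=cv2.imread('pics/q_top.png')
cv2.imwrite('pics/c10.png',cv2.resize(cv2.convertScaleAbs(b[185:270,305:450],alpha=1.8),None,fx=5,fy=5,interpolation=2))
"
```

```text
time_s: 43.35
ee_pos: [518.7, -55.7, 188.0]
ee_rot: [180.0, 0.0, 135.8]
force: [0.8, 0.6, 0.5]
gripper_width: 45.6
time_s: 43.98
ee_pos: [607.8, -76.7, 187.6]
ee_rot: [180.0, -0.0, 90.8]
force: [0.3, -0.7, -0.5]
gripper_width: 46.1
time_s: 44.22
ee_pos: [605.5, -76.3, 187.7]
ee_rot: [-179.9, -0.0, 91.2]
force: [-0.2, 0.1, 0.9]
gripper_width: 45.6
at [605.5 -76.3 187.7] [-179.9   -0.    91.2] dist 74.4
[[0.5,0.2,-0.2,18.6,-0.01,-0.0,0.14],[0.5,0.2,-0.2,18.6,-0.01,-0.0,0.14],[0.5,0.2,-0.2,18.6,-0.01,-0.0,0.14],[0.5,0.2,-0.2,18.6,-0.01,-0.0,0.14]]
```

View pics/q_scene.png

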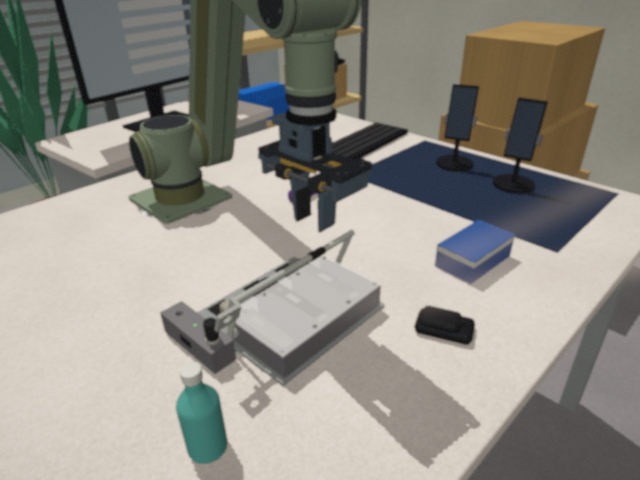

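View pics/c10.png

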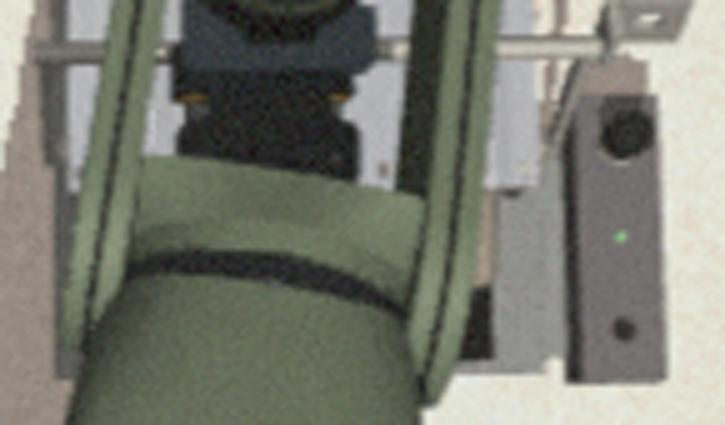

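```bash
python3 - <<'E'
from h import *
f=load("p","top")
g=f["frame"].astype(float).mean(2)
for n,c in (("brown",333),("black",365),("grey",397)):
    col=g[196:216,c-1:c+2].mean(1);print(n,col.round(0).astype(int).tolist())
E
```

```text
brown [50, 47, 87, 91, 91, 91, 93, 102, 104, 102, 103, 104, 103, 102, 103, 103, 103, 101, 93, 91]
black [48, 60, 85, 88, 85, 87, 98, 103, 104, 102, 105, 102, 105, 103, 103, 101, 102, 92, 88, 86]
grey [81, 94, 98, 99, 98, 99, 102, 103, 103, 103, 102, 103, 103, 102, 102, 103, 103, 99, 98, 98]
```

```bash
python3 -m creep '[[0.5,0,0,19,0,0,0],[0.5,0,0,19,0,0,0],[0.5,0,0,19,0,0,0],[0.5,0,0,17,0,0,0],[0.5,0,0,0,0,0,0]]' && python3 -m creep '[[1,0,0,0,0,0,0],[1,0,0,0,0,0,0],[1,0,0,0,0,0,0],[1,0,0,0,0,0,0]]' 12; python3 -c "
import numpy as np
t=np.radians(111-np.arange(16)*7.4);print(np.round(np.stack([98*np.diff(-np.cos(t)),-98*np.diff(np.sin(t))],1),1).tolist())"
```

```text
time_s: 44.95
ee_pos: [604.4, -76.2, 113.0]
ee_rot: [-179.8, -0.0, 91.1]
force: [-0.6, 0.2, 0.6]
gripper_width: 45.4
time_s: 45.45
ee_pos: [605.1, -76.5, 114.8]
ee_rot: [-180.0, 0.0, 91.1]
force: [-2.3, 0.1, 2.6]
gripper_width: 15.6
[[-12.1, -3.8], [-12.5, -2.2], [-12.6, -0.6], [-12.6, 1.1], [-12.4, 2.7], [-11.9, 4.3], [-11.3, 5.8], [-10.4, 7.2], [-9.4, 8.4], [-8.2, 9.6], [-6.9, 10.6], [-5.5, 11.4], [-4.0, 12.0], [-2.4, 12.4], [-0.8, 12.6]]
```

```bash
python3 -m creep '[[1,0,-12.1,-3.8,0,0,0],[1,0,-12.5,-2.2,0,0,0],[1,0,-12.6,-0.6,0,0,0],[1,0,-12.6,1.1,0,0,0],[1,0,0,0,0,0,0]]'; python3 -m creep '[[1,0,-12.4,2.7,0,0,0],[1,0,-11.9,4.3,0,0,0],[1,0,-11.3,5.8,0,0,0],[1,0,0,0,0,0,0]]'
```

```text
time_s: 46.08
ee_pos: [553.2, -77.5, 119.6]
ee_rot: [-179.8, -0.0, 91.1]
force: [-1.4, -0.8, 4.6]
gripper_width: 16.0
time_s: 46.58
ee_pos: [517.6, -78.1, 105.6]
ee_rot: [-179.7, -0.0, 91.1]
force: [-0.5, -1.8, -0.5]
gripper_width: 15.8
```

```bash
python3 -m creep '[[1,0,-10.4,7.2,0,0,0],[1,0,-9.4,8.4,0,0,0],[1,0,-8.2,9.6,0,0,0],[1,0,0,0,0,0,0]]'; python3 -m creep '[[1,0,-6.9,10.6,0,0,0],[1,0,-5.5,11.4,0,0,0],[1,0,0,0,0,0,0]]'; python3 -m creep '[[1,0,-4,12,0,0,0],[1,0,-2,6,0,0,0],[1,0,0,0,0,0,0]]'
```

```text
time_s: 47.08
ee_pos: [490.9, -78.6, 80.5]
ee_rot: [-179.9, -0.0, 91.1]
force: [1.1, -1.5, -3.9]
gripper_width: 15.9
time_s: 47.45
ee_pos: [479.0, -78.8, 58.6]
ee_rot: [-179.9, -0.0, 91.1]
force: [0.8, -1.0, -3.0]
gripper_width: 15.7
time_s: 47.82
ee_pos: [473.4, -78.9, 41.1]
ee_rot: [-179.9, -0.0, 91.1]
force: [-1.3, -0.4, -1.5]
gripper_width: 15.4
```

```bash
python3 -m creep '[[1,0,-1.5,8,0,0,0],[1,0,-0.8,8,0,0,0],[1,0,0,0,0,0,0]]'; python3 -m creep '[[1,0,0,4,0,0,0],[1,0,0,0,0,0,0]]'; python3 -m creep '[[1,0,0,3,0,0,0],[1,0,0,0,0,0,0]]'; python3 -m creep '[[1,0,0,2,0,0,0],[1,0,0,0,0,0,0]]'
```

```text
time_s: 48.2
ee_pos: [471.1, -78.9, 25.0]
ee_rot: [-179.9, -0.0, 91.1]
force: [-2.4, -0.2, -1.8]
gripper_width: 15.6
time_s: 48.45
ee_pos: [470.9, -78.9, 21.4]
ee_rot: [-179.9, -0.0, 91.1]
force: [-2.0, -0.1, -1.1]
gripper_width: 15.8
time_s: 48.7
ee_pos: [470.8, -78.9, 18.5]
ee_rot: [-179.9, -0.0, 91.1]
force: [-3.9, -0.4, -1.0]
gripper_width: 15.7
time_s: 48.95
ee_pos: [470.8, -78.9, 16.8]
ee_rot: [-179.9, -0.0, 91.1]
force: [-4.5, -0.1, 1.9]
gripper_width: 15.6
```

```bash
python3 -m creep '[[1,0,0,2,0,0,0],[1,0,0,0,0,0,0]]'; python3 -m creep '[[1,0,0,2,0,0,0],[1,0,0,0,0,0,0]]'
```

```text
time_s: 49.2
ee_pos: [470.8, -79.0, 15.8]
ee_rot: [-179.9, -0.0, 91.1]
force: [-7.5, 0.6, 11.5]
gripper_width: 15.6
time_s: 49.45
ee_pos: [470.9, -79.2, 14.0]
ee_rot: [-180.0, 0.0, 91.1]
force: [-7.4, -1.7, 13.6]
gripper_width: 15.8
```

```bash
python3 -m creep '[[0.65,0,0,-2,0,0,0],[0.65,0,0,0,0,0,0],[0.65,0,0,0,0,0,0],[0.65,0,0,0,0,0,0]]'; python3 -m creep '[[0.65,0,0,-15,0,0,0],[0.65,0,0,-30,0,0,0],[0.65,0,0,-50,0,0,0],[0.65,0,0,-50,0,0,0],[0.65,0,0,0,0,0,0]]'; python3 -c "
from h import *
plan([571.5,-280,190],[180,0,91.1],6,0.5)
"
```

```text
time_s: 49.95
ee_pos: [471.8, -79.0, 14.6]
ee_rot: [180.0, -0.0, 91.1]
force: [-0.2, 0.9, 0.3]
gripper_width: 31.9
time_s: 50.58
ee_pos: [474.3, -79.5, 163.5]
ee_rot: [179.5, 0.1, 91.1]
force: [-0.2, 0.0, -0.3]
gripper_width: 32.2
at [474.3 -79.5 163.5] [1.795e+02 1.000e-01 9.110e+01] dist 224.4
[[0.5,-33.7,15.6,-4.2,0.09,0.02,0.0],[0.5,-33.7,15.6,-4.2,0.09,0.02,0.0],[0.5,-33.7,15.6,-4.3,0.09,0.02,0.0],[0.5,-33.7,15.6,-4.3,0.09,0.02,0.0],[0.5,-33.7,15.6,-4.4,0.09,0.02,0.0],[0.5,-33.7,15.6,-4.4,0.09,0.02,0.0]]
```

```bash
python3 -m creep '[[0.5,-34,16,-4,0,0,0],[0.5,-34,16,-4,0,0,0],[0.5,-34,16,-4,0,0,0],[0.5,-34,16,-4,0,0,0],[0.5,-33,16,-4,0,0,0]]'; python3 -m creep '[[0.5,-33,16,0,0,0,0],[0.5,0,0,0,0,0,0],[0.5,0,0,0,0,0,0]]';  python3 -c "
from h import *
snap('r')
plan([572.2,-279,100],[180,0,91.1],3,0.5)
b=cv2.imread('pics/r_top.png')
cv2.imwrite('pics/c10.png',cv2.resize(cv2.convertScaleAbs(b[185:270,305:450],alpha=1.8),None,fx=5,fy=5,interpolation=2))
b=cv2.imread('pics/r_scene.png')
cv2.imwrite('pics/c11.png',cv2.resize(b[220:390,140:400],None,fx=3,fy=3,interpolation=2))
"
```

```text
time_s: 51.2
ee_pos: [554.6, -247.3, 178.0]
ee_rot: [-179.9, -0.1, 91.1]
force: [0.2, 0.9, -1.0]
gripper_width: 45.3
time_s: 51.58
ee_pos: [570.5, -278.4, 178.2]
ee_rot: [-179.9, -0.1, 91.1]
force: [-0.6, 1.0, 0.1]
gripper_width: 45.4
at [ 570.7 -278.   179.2] [-1.799e+02 -1.000e-01  9.120e+01] dist 79.2
[[0.5,-0.4,0.5,26.4,-0.02,-0.02,0.02],[0.5,-0.3,0.5,26.4,-0.02,-0.02,0.02],[0.5,-0.3,0.5,26.4,-0.02,-0.02,0.02]]
```

View pics/c10.png

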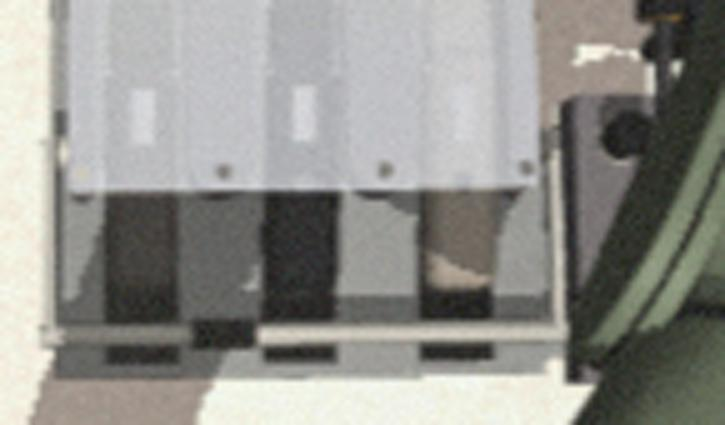

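View pics/c11.png

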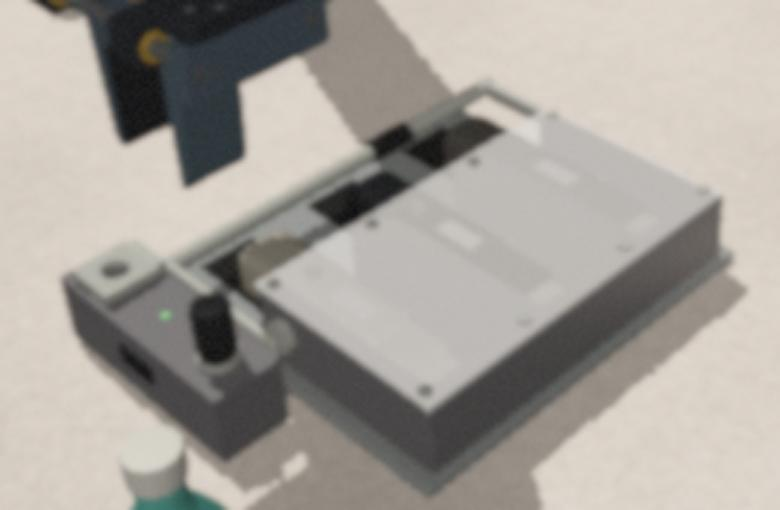

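```bash
python3 - <<'E'
from h import *
a=load("l","top");s=load("r","scene")
print(tri(a,(430.4,211.3),s,(209.3,319.5)))
# eye/hole & lock corner check in scene
print("eye",onz(s,140+116/3,220+269/3,53), "hood FR corner",onz(s,140+432/3,220+412/3,56),"hood far R",onz(s,140+720/3,220+200/3,56))
E
```

```text
[ 572.19884217 -277.98929482   83.41580012]
eye [ 479.34805845 -282.43198624   53.        ] hood FR corner [ 697.65063611 -233.52722463   56.        ] hood far R [691.64363703   2.67683675  56.        ]
```

```bash
python3 -m creep '[[0.5,0,1,26,0,0,0],[0.5,0,0.5,26,0,0,0],[0.5,0,0,26,0,0,0],[0.5,0,0,26,0,0,0],[0.5,0,0,0,0,0,0]]';python3 -m creep '[[0.5,0,0,11,0,0,0],[0.5,0,0,11,0,0,0],[0.5,0,0,0,0,0,0]]';python3 -c "
from h import *
plan([572.2,-278,53],[180,0,91.1],1,0.5)"
```

```text
time_s: 52.3
ee_pos: [571.2, -277.5, 74.0]
ee_rot: [-179.8, -0.1, 91.2]
force: [0.2, -0.1, 1.2]
gripper_width: 45.8
time_s: 52.68
ee_pos: [572.3, -278.8, 53.0]
ee_rot: [-179.9, -0.0, 91.1]
force: [0.1, -0.7, -0.1]
gripper_width: 45.7
at [ 572.3 -278.8   53. ] [-179.9   -0.    91.1] dist 0.8
[[0.5,0.8,-0.1,0.0,-0.07,-0.05,0.02]]
```

```bash
python3 -m creep '[[1,0,0,0,0,0,0],[1,0,0,0,0,0,0],[1,0,0,0,0,0,0],[1,0,0,0,0,0,0],[1,0,0,0,0,0,0]]' 25; python3 -m creep '[[1,0,0,-12,0,0,0],[1,0,0,-12,0,0,0],[1,0,0,-12,0,0,0],[1,0,0,-12,0,0,0],[1,0,0,0,0,0,0]]'; python3 -m creep '[[1,0,0,-8,0,0,0],[1,0,0,0,0,0,0],[1,0,0,0,0,0,0]]'
```

```text
time_s: 53.3
ee_pos: [573.1, -279.3, 54.1]
ee_rot: [180.0, 0.0, 91.1]
force: [0.7, 0.4, 1.3]
gripper_width: 21.0
time_s: 53.92
ee_pos: [573.4, -279.5, 103.2]
ee_rot: [179.9, 0.1, 91.1]
force: [0.1, 0.7, -0.8]
gripper_width: 21.7
time_s: 54.3
ee_pos: [572.7, -279.0, 109.4]
ee_rot: [-180.0, -0.0, 91.1]
force: [0.3, 0.4, -1.4]
gripper_width: 21.3
```

```bash
python3 -c "
from h import *
plan([475.1,-282,112],[180,0,91.1],6,1)"; python3 -m creep '[[1,0.2,-16,-0.5,0,0,0],[1,0.2,-16,-0.5,0,0,0],[1,0.2,-16,-0.5,0,0,0],[1,0.2,-16,0,0,0,0],[1,0.2,-16,0,0,0,0]]'; python3 -m creep '[[1,0,-17.5,0,0,0,0],[1,0,0,0,0,0,0],[1,0,0,0,0,0,0]]'; python3 -c "
from h import *
snap('s')
b=cv2.imread('pics/s_top.png')
cv2.imwrite('pics/c10.png',cv2.resize(cv2.convertScaleAbs(b[185:270,375:465],alpha=1.8),None,fx=6,fy=6,interpolation=2))
b=cv2.imread('pics/s_scene.png')
cv2.imwrite('pics/c11.png',cv2.resize(b[250:370,130:250],None,fx=5,fy=5,interpolation=2))
print(state()['ee_pos'])
"
```

```text
at [ 572.7 -279.   109.4] [-180.    -0.    91.1] dist 97.6
[[1.0,-0.2,-16.3,-0.4,-0.0,-0.0,0.0],[1.0,-0.2,-16.3,-0.4,-0.0,-0.0,0.0],[1.0,-0.2,-16.3,-0.4,-0.0,-0.0,0.0],[1.0,-0.2,-16.3,-0.4,-0.0,-0.0,0.0],[1.0,-0.2,-16.3,-0.4,-0.0,-0.0,0.0],[1.0,-0.2,-16.3,-0.4,-0.0,-0.0,0.0]]
time_s: 54.92
ee_pos: [491.6, -279.7, 111.4]
ee_rot: [180.0, 0.0, 91.1]
force: [-0.7, 0.5, -0.3]
gripper_width: 21.6
time_s: 55.3
ee_pos: [475.8, -280.2, 111.4]
ee_rot: [179.9, 0.0, 91.1]
force: [0.1, -0.3, 0.4]
gripper_width: 21.3
[ 476.01530794 -280.16109239  111.26632957]
```

View pics/c10.png

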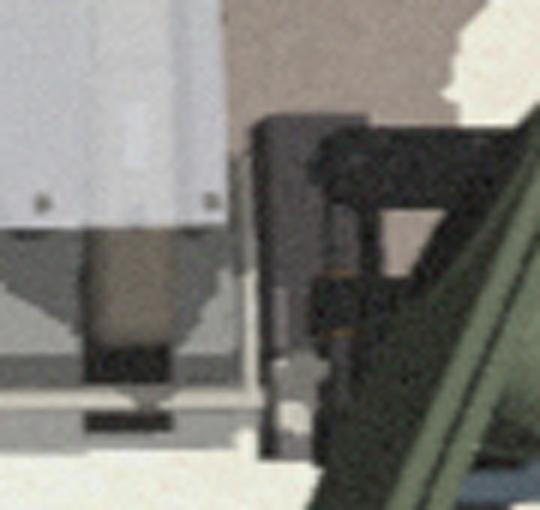

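View pics/c11.png

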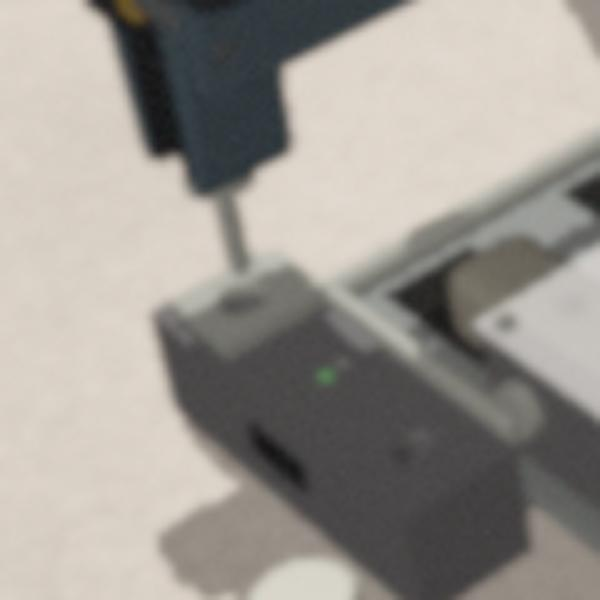

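```bash
python3 - <<'E'
from h import *
s=load("s","scene")
C=lambda p:(np.array(proj(s,p))-[130,250])*5+2
for z in (102,62.4,53,50): print(z,C([476,-280.2,z]))
print("rest hole proj",C([573.1,-279.3,45]),"obs",403,452)
P=lambda x,y,z:onz(s,130+(x-2)/5,250+(y-2)/5,z).round(1)
print("eye z53",P(243,302,53),"rest z45",P(403,452,45), "tip",P(237,270,62.4))
g=s["frame"][250:370,130:250].astype(int).mean(2)
E
```

```text
102 [220.45019141 179.16802997]
62.4 [241.1155428  271.72014828]
53 [245.8692379  293.01011055]
50 [247.37452278 299.75169949]
rest hole proj [412.24032041 443.80091205] obs 403 452
eye z53 [ 479.5 -283.5   53. ] rest z45 [ 574.1 -283.6   45. ] tip [ 474.1 -280.7   62.4]
```

```bash
python3 -m creep '[[1,-1,-0.9,0,0,0,0],[1,0,0,6,0,0,0],[1,0,0,6,0,0,0],[1,0,0,0,0,0,0]]'; python3 -m creep '[[1,0,0,4,0,0,0],[1,0,0,4,0,0,0],[1,0,0,0,0,0,0]]'
```

```text
time_s: 55.9
ee_pos: [474.0, -280.7, 98.3]
ee_rot: [-179.9, -0.1, 91.1]
force: [0.3, -0.2, 0.2]
gripper_width: 21.5
time_s: 56.28
ee_pos: [474.3, -280.9, 90.9]
ee_rot: [-180.0, -0.0, 91.1]
force: [0.2, 0.1, 0.1]
gripper_width: 21.4
```

```bash
python3 -m creep '[[1,0,0.6,3,0,0,0],[1,0,0,3,0,0,0],[1,0,0,0,0,0,0]]'; python3 -m creep '[[1,0,0,4,0,0,0],[1,0,0,4,0,0,0],[1,0,0,0,0,0,0]]'; python3 -m creep '[[1,0,0,4,0,0,0],[1,0,0,4,0,0,0],[1,0,0,0,0,0,0]]'
```

```text
time_s: 56.65
ee_pos: [475.1, -281.0, 85.0]
ee_rot: [-180.0, -0.0, 91.1]
force: [0.2, 0.1, -0.8]
gripper_width: 21.7
time_s: 57.02
ee_pos: [475.0, -281.0, 76.8]
ee_rot: [-180.0, -0.0, 91.1]
force: [0.7, -0.0, -1.3]
gripper_width: 21.1
time_s: 57.4
ee_pos: [475.0, -281.0, 68.9]
ee_rot: [-180.0, -0.0, 91.1]
force: [1.7, 0.4, -0.6]
gripper_width: 21.4
```

Going in freely; the seat should be at TCP z ≈ 62.

```bash
python3 -m creep '[[1,0,0,3,0,0,0],[1,0,0,2,0,0,0],[1,0,0,0,0,0,0]]'; python3 -m creep '[[1,0,0,1.5,0,0,0],[1,0,0,1,0,0,0],[1,0,0,0,0,0,0]]'; python3 -m creep '[[1,0,0,1,0,0,0],[1,0,0,1,0,0,0],[1,0,0,0,0,0,0]]'
```

```text
time_s: 57.78
ee_pos: [475.0, -281.0, 64.0]
ee_rot: [-180.0, -0.0, 91.1]
force: [0.5, -0.4, -0.7]
gripper_width: 21.6
time_s: 58.15
ee_pos: [475.1, -281.0, 62.0]
ee_rot: [180.0, -0.0, 91.1]
force: [-0.0, 0.4, 2.4]
gripper_width: 21.7
time_s: 58.52
ee_pos: [475.2, -281.1, 61.9]
ee_rot: [179.9, 0.0, 91.1]
force: [-4.1, 1.8, 14.4]
gripper_width: 21.4
```

Seated exactly at the expected height. Release and rise.

```bash
python3 -m creep '[[1,0,0,-1.5,0,0,0],[0.5,0,0,0,0,0,0],[0.5,0,0,0,0,0,0],[0.5,0,0,0,0,0,0]]'; python3 -m creep '[[0.5,0,0,-15,0,0,0],[0.5,0,0,-30,0,0,0],[0.5,0,0,-40,0,0,0],[0.5,0,-40,-40,0,0,0],[0.5,0,-50,0,0,0,0]]';python3 -m creep '[[0.5,45,0,0,0,0,0],[0.5,45,-20,0,0,0,0],[0.5,45,0,0,0,0,0],[0.5,45,0,0,0,0,0],[0.5,45,0,0,0,0,0]]';python3 -m creep '[[0.5,45,0,0,0,0,0],[0.5,45,0,0,0,0,0],[0.5,45,0,0,0,0,0],[0.5,0,0,0,0,0,0]]'; python3 -c "
from h import *
snap('t')
b=cv2.imread('pics/t_top.png')
cv2.imwrite('pics/c10.png',cv2.resize(cv2.convertScaleAbs(b[185:270,305:450],alpha=1.8),None,fx=5,fy=5,interpolation=2))
b=cv2.imread('pics/t_scene.png')
cv2.imwrite('pics/c11.png',cv2.resize(b[220:390,140:400],None,fx=3,fy=3,interpolation=2))
"
```

```text
time_s: 59.02
ee_pos: [475.0, -281.0, 60.8]
ee_rot: [-180.0, -0.0, 91.1]
force: [-0.3, 1.0, -0.1]
gripper_width: 45.1
time_s: 59.65
ee_pos: [386.6, -284.3, 190.3]
ee_rot: [179.6, 0.3, 91.2]
force: [-0.7, -0.5, -0.6]
gripper_width: 45.6
time_s: 60.28
ee_pos: [360.8, -56.9, 187.4]
ee_rot: [179.9, 0.0, 91.1]
force: [0.7, 0.4, -0.8]
gripper_width: 45.8
time_s: 60.78
ee_pos: [358.1, 78.9, 187.2]
ee_rot: [179.9, -0.0, 91.4]
force: [-0.8, -1.0, 0.3]
gripper_width: 45.5
```

View pics/c10.png

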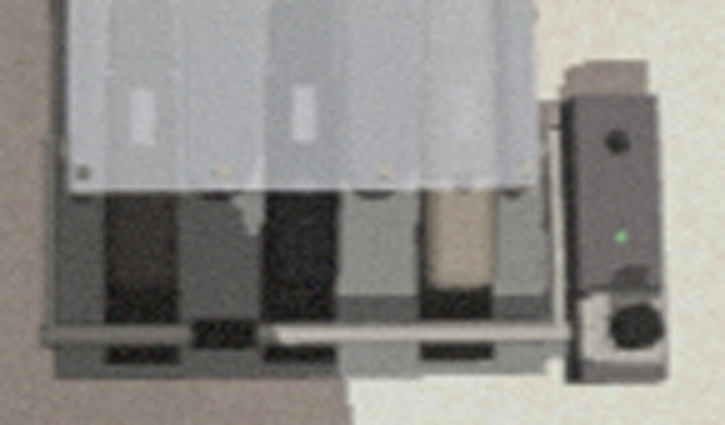

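View pics/c11.png

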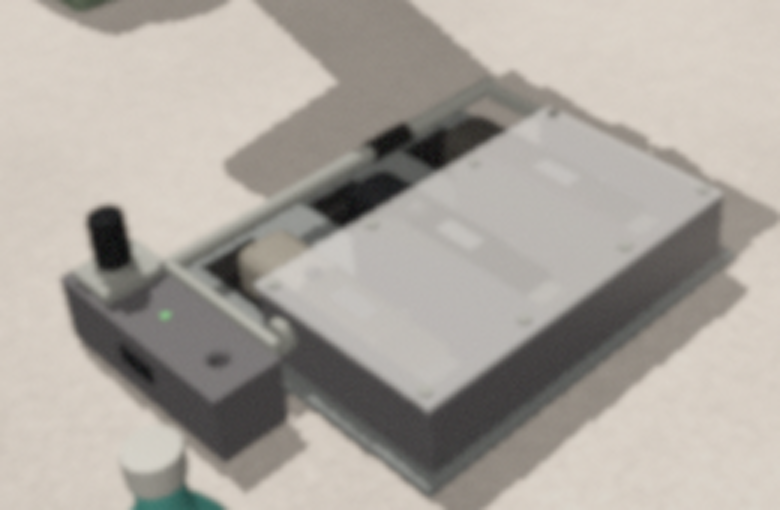

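View pics/t_top.png

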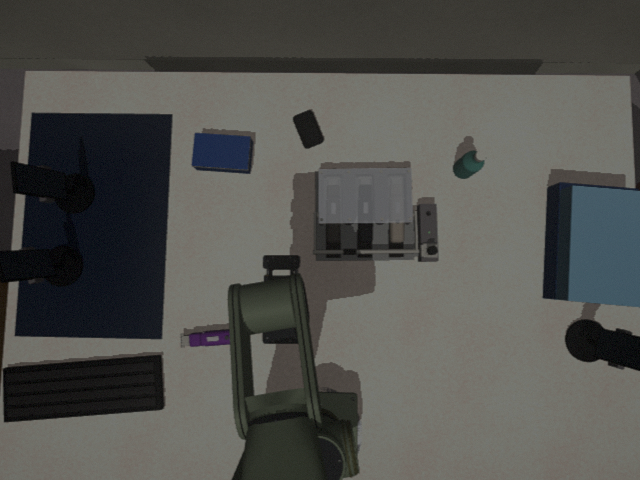

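```bash
python3 -m creep '[[0.5,0,0,-10,0,0,0],[0.5,0,0,0,0,0,0],[0.5,0,0,0,0,0,0]]'; python3 -c "
from workcell import job_done
print(job_done())"
```

```text
time_s: 61.25
ee_pos: [358.2, 76.1, 196.4]
ee_rot: [180.0, -0.0, 91.0]
force: [0.4, 0.4, 0.6]
gripper_width: 45.8
the job is handed in; nothing more can be done
None
```

I put all three trimmers away and locked the dock, then handed the job in at about 61 s. In order, I:

1. Swung the bar up and back.
2. Slid each trimmer head first into its own bay: grey in bay2, black in bay1, brown in bay0.
3. Swung the bar fully down.
4. Moved the lock pin from its rest hole through the bar's eye into the lock hole.

**Last checks:**
- **Trimmers:** each one met a hard stop and took a 14–18 N push without moving further. In the last picture the grey and brown tails end on the same line, and the grey tail had measured about 50 mm out of the hood. The black tail can't be told apart from the dark floor of its bay, so I judged it by its label position and the stop.
- **Bar:** it was on its stop under about 13 N.
- **Pin:** it is upright, and its collar met the lug within 0.3 mm of the expected height.
- **Other things:** the mouse, bottle, carton and purple look-alike were never touched. The gripper is clear of everything.

**Disagreements:**
- **Brown trimmer:** its label read about 1.5 mm short of home in one picture, but the tail positions and the contact point did not show this.
- **Hole positions:** camera readings of the lock and rest holes were 3–5 mm off the robot's own. I placed the pin using the known 98 mm spacing between the holes instead, and it went in without resistance.

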